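# Weigh a machined block on a sprung hanging scale

### The arm

A 7-joint arm with a two-finger parallel gripper is mounted at the origin on the work surface. World frame = base frame: x ahead of the robot, y to its left, z up, the work surface at z = 0. Lengths are in m, angles in rad, forces in N, time in s.
With the tool pointing down it reaches from about 0.4 to 0.875 m from the base axis. Payload 19.3 kg.
Tool frame: the origin (TCP) lies midway between the tips of the shut fingers; the grasp point (between the pads) lies bot.grip_point_offset behind it (bot.grip_point_offset is the distance from the TCP to the grasp point, in m); z points along the fingers, y is the direction in which the jaws open and shut (so a half turn about z gives the same grasp; the last joint's range is limited). The gripper opens to 85 mm and grips with 20 to 120 N. Pads are 22 mm wide; open, the fingers measure 114 mm over their backs; the gripper's body (76 mm by 85 mm) begins 54 mm behind the grasp point. The pads swing forward as they close: fully open they stand 13 mm farther back than shut.
Start: joints at [1.252, 0.521, -0.036, 1.599, 0.021, 1.021, -0.113], TCP at [0.154, -0.606, 0.195] pointing down, gripper open.
Joint ranges: [-2.91, 2.91], [-0.3, 2.13], [-1.5, 1.42], [0.17, 2.43], [-1.26, 4.41], [0.16, 1.93], [-2.52, 2.52]. Speed limits (rad/s): [1.89, 1.89, 2.39, 2.39, 3.01, 3.01, 3.01].

### API

Orientations are given as [roll, pitch, yaw] about the fixed x, y, z axes, in that order (R = Rz(yaw) Ry(pitch) Rx(roll)).
In Python, from workcell import bot gives the robot as it stands.
- The arm moves only by the tool servo_tool, never from a script. Its argument "rows" is a list that holds one entry, the list of rows, each a list of 6 numbers: the shift along the tool's x, y, z in cm, then the turn, a rotation vector about the tool's x, y, z in degrees. A call has 1 to 5 rows; each row shifts and turns the commanded pose from where the row before left it, along the tool's axes as they then stand; what a row does not reach is not made up. A row lasts 1/8 s, in which the tool goes at most 62.5 mm and 10.7 degrees, less where a joint would pass 70% of its speed; a pose out of reach is approached as far as the arm can. A call is refused whole if a number of a shift passes 6.25 or a number of a turn 10.7, either way. A call with a gripper value outside its range is refused whole. "grip" is the opening, from -1 (shut) to 1 (fully open), so that 0 is half open, set as the call begins (left out, the last holds). The fingers move at their own pace and stop on an object; "squeeze" is the grip in N (left out, the last holds). Time passes only in rows, so rows that do not move let the fingers close. It gives the time, the measured TCP pose, the force and the opening at its end, in the units of the state.
- bot.observe(): the state, without advancing time (a new reading comes with each control period).
- bot.grab_frame(name): name is "side" or "top"; returns a dict with "image" (480x640x3 uint8, red, green, blue), "K" (3x3 intrinsics, pixels), "R" (3x3) and "t" (3): a world point X has camera coordinates R X + t. Camera axes: x right, y down, z forward; pixel columns grow to the right and rows downward; lengths in m; the calibration is good to about 2 mm. A picture is of the moment at which its call begins. There is no depth.
- bot.job_done(): hands the job in, once; it reports no verdict.
The state is a dict: "clock": time; "qpos": joint angles; "qd": joint speeds; "joint_efforts": joint torques, N m; "position": TCP position; "tool_rot": TCP orientation; "force": force on the tool from outside, world axes, zero at the start; "moment": the same for the moment, N m; "grip_width": finger opening in m.
Only numpy, scipy, OpenCV 4.12 (cv2) and the standard library are available. Lean on these libraries where they do the work, as an engineer would, in place of code of your own. Each camera call takes 0.05 s, during which the arm holds its last target.

### The job

Weigh the steel block with the blue grip: hang it by its lifting eye on the hook of the spring scale, easing it down in the hand as the hook dips until the scale carries all its weight, so that the hook neither drops, jumps nor is pushed far down when you let go. When it hangs still on its own, press the green button on the readout box fully down to hold the reading and let it come up again, leaving the block hanging. Leave everything else on the bench where it is.

Things in the scene. Friction and masses are not known exactly. Their poses are not given: they have to be found in the camera images.
- part: The block to weigh: bare steel block 45 x 70 x 25 mm (x, y, z) standing on the bench, a dark steel lifting eye on it and a blue grip on top of that. Origin at the centre of its underside, z up. The same after half a turn about z. Its mass is unknown, 0.30 to 0.90 kg.
- part_eye (a point): Middle of the eye's top bar (on its axis), 77 mm above the part's underside; it rests in the hook. The eye is an upright arch of 8 mm round bar in the part's y-z plane: uprights at y = -27 and +27 mm, a level top bar along y. The opening under the bar, seen along x, is 46 mm wide and 48 mm high, down to the block.
- part_grip (a point): Middle of the part's blue grip post, 105 mm above the underside: 16 mm in x, 24 mm in y, standing on the middle of the eye's bar from 81 to 127 mm above the underside. Take it from above.
- scale: The spring scale, fixed to the bench: grey base plate 170 x 150 x 14 mm, aluminium column 26 mm square up to a blue cap 50 mm square whose top is 328 mm high. Origin at the bench under the column's axis, z up. The hook reaches out from the column along the scale's own -x.
- hook_seat (a point): Where the axis of the eye's bar lies when seated in the hook's 45 degree V valley: 135 mm from the column's axis on the scale's -x side, 225 mm above the bench at joint hook 0; it sinks with the hook; axes parallel to the scale's. Hook: flat steel, 14 mm wide, 5 mm thick, from a red carriage on the column; its arm lies 12.5 mm above the seat, the valley's underside 13 mm below.
- hook_tip (a point): Top of the hook's free, upturned tip: 19 mm from the seat along the scale's -x and 14 mm above it. The tip must pass through the opening of the eye: bring the eye on along the scale's +x with the bar higher than the tip, until over the seat, then lower it.
- hook (a joint): Slide of the sprung hook, m: 0 top, grows downward, about 0.002 unloaded; never push beyond 0.112 (stop 0.120). Spring 100 N/m: dips 98 mm per kg (29 to 88 mm here), bobs 1 to 2 s after a disturbance. Still: below 0.012 m/s. Jerked, not allowed: above 0.085 m/s, as when letting go while the hand still carries, or presses with, about 0.7 N or more.
- readout: Grey readout box 110 x 130 x 50 mm (x, y, z) fixed to the bench; origin at the centre of its underside, z up. Dark display on its top towards +x, green button on its top 25 mm from the centre towards -x.
- hold_top (a point): Centre of the top face of the round green button (32 mm across) on the readout box; pressed straight down.
- hold (a joint): Travel of the green button, m: 0 = up, 0.006 = fully down (about 5 N); counts as pressed beyond 0.004. It springs back. It must not be pressed before the block hangs still and free of the hand.
- other: A like steel block with a yellow grip, same sizes and origin as the part; to be left alone.
- block_a: Bystander: steel block 70 x 100 x 35 mm on the bench, origin at the centre of its underside.
- block_b: Bystander: aluminium block 70 x 100 x 35 mm lying on the steel one, origin at the centre of its underside.
- spanner: Bystander: steel spanner lying on the bench.
- oil: Bystander: yellow oil bottle with a red cap, 56 mm across, 130 mm high.
- brush: Bystander: brush lying on the bench.
- bar: Bystander: dark round steel bar, 40 mm across, 120 mm long, lying on the bench.
Things that resemble listed ones, but are neither listed nor needed, are in the scene too. What is shaped like the part but orange or purple is not meant. What is shaped like the readout but purple is not meant.

How it is judged:
On the way, in this order (a step that is already met when the one before it is completed fails the run):
1. the block with the blue grip hangs by its eye in the hook, let go of and still, the hook dipped under its weight (distance between part_eye and hook_seat below 0.008 m and contact force between part and scale above 2 N and value of joint hook above 0.02 m and angle between part's own z axis and vertical below 0.2 rad and velocity of joint hook between -0.012 and 0.012 m/s and linear speed of part below 0.03 m/s and contact force between part and the fingers below 0.05 N), for 0.4 s.
2. the green button is pressed down while the block hangs still (all of step 1 and value of joint hold above 0.004 m), for 0.05 s.
At the end, for the whole second after the job is handed in: The blue-gripped block hangs upright (0.2 rad) by its eye, bar within 8 mm of the hook seat, hook dipped over 20 mm and carrying over 2 N, still (hook under 0.012 m/s, block under 0.03 m/s) and let go of; the button is up; all other loose things within 20 mm of their start (all of step 1 and value of joint hold below 0.002 m and distance of each of other, block_a, block_b, spanner, oil, brush, bar from where it was at the start of the episode below 0.02 m); the robot touches nothing.
It fails at once if the hook is jerked: it moves faster than 0.085 m/s down or up (velocity of joint hook above 0.085 m/s or velocity of joint hook below -0.085 m/s).
It fails at once if the hook is pushed down beyond 0.112 m (value of joint hook above 0.112 m).
It fails at once if the button is pressed before the block hangs in the hook, still and let go of (value of joint hold above 0.003 m and not (distance between part_eye and hook_seat below 0.008 m and contact force between part and scale above 2 N and value of joint hook above 0.02 m and angle between part's own z axis and vertical below 0.2 rad and velocity of joint hook between -0.012 and 0.012 m/s and linear speed of part below 0.03 m/s and contact force between part and the fingers below 0.05 N)).
It fails at once if a bystander is pushed more than 30 mm (distance of any of other, block_a, block_b, spanner, oil, brush, bar from where it was at the start of the episode above 0.03 m).
It also fails if it takes over 72 s, if anything falls off the work surface, if the arm or the gripper's body presses on something with over 40 N, if the wrist force passes 120 N, or if a joint passes its speed limit or range.

## Working session

There is one attempt and no reset: what is moved stays moved. The work goes in short steps, Python scripts to look and compute and a tool call to move; the robot and the scene stay as the last step left them, time stands still between calls to the robot, and variables do not carry over. Pictures are saved under pics/ and viewed, and the job is handed in when it is done.

Besides the shell and the picture viewer there is one more tool, called after "Request:" by a JSON object that holds its "api" and its "payload". servo_tool: Moves the arm, as the interface text tells. Its arguments: {"type":"object","properties":{"rows":{"type":"array"},"grip":{"type":"number"},"squeeze":{"type":"number"}},"required":["rows"]}

```bash
mkdir -p pics; ls; python3 - <<'E'
from workcell import bot
import cv2,numpy as np,pickle
print(bot.observe(), bot.grip_point_offset)
d={}
for n in("side","top"):
    f=bot.grab_frame(n); d[n]=f
    cv2.imwrite(f"pics/{n}0.png",f["image"][:,:,::-1])
    print(n,f["K"],f["R"],f["t"],-f["R"].T@f["t"])
pickle.dump(d,open("f0.pkl","wb"))
E
```

```text
pics
{'clock': 0.0, 'qpos': array([ 1.25179965,  0.52202762, -0.03633945,  1.59998686,  0.02120961,
        1.0211231 , -0.11279805]), 'qd': array([-9.77747701e-04, -4.52037890e-04,  4.37610189e-05,  5.67366719e-04,
        2.90152995e-03,  1.67214594e-03, -5.95966505e-04]), 'joint_efforts': array([-7.99352856e-04, -9.27121997e+01,  1.97940476e+00, -3.69943106e+01,
        1.78453390e-02,  8.16844928e-03,  5.36215134e-05]), 'position': array([ 0.1537702 , -0.60539643,  0.19432472]), 'tool_rot': array([-3.14043624e+00,  8.55555299e-05,  2.48803796e-01]), 'force': array([-0.77137275, -0.39650271,  0.81032997]), 'moment': array([ 0.06254092,  0.04318494, -0.05781318]), 'grip_width': 0.08581528520153965} 0.0187
side [[521.839131     0.         324.14665103]
 [  0.         521.839131   234.96036414]
 [  0.           0.           1.        ]] [[ 0.98861086 -0.14910364  0.02041274]
 [-0.08480081 -0.66396996 -0.7429352 ]
 [ 0.12432779  0.73274279 -0.66905202]] [-0.51570745  0.15264886  1.5372062 ] [ 0.33166128 -1.10191636  1.15240613]
top [[476.51947512   0.         321.72980194]
 [  0.         476.51947512 251.255429  ]
 [  0.           0.           1.        ]] [[-0.00604724 -0.99985159 -0.01613178]
 [-0.98868143  0.0083965  -0.14979498]
 [ 0.1499082   0.01504335 -0.98858547]] [0.02795408 0.52702275 1.14923611] [0.34894673 0.00623642 1.21551443]
```

View pics/side0.png

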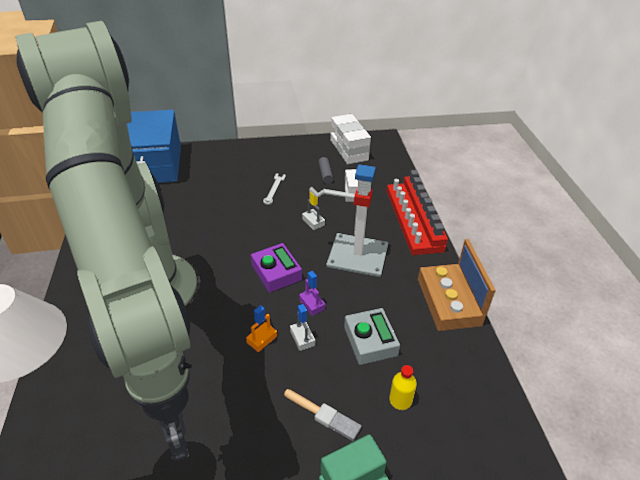

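View pics/top0.png

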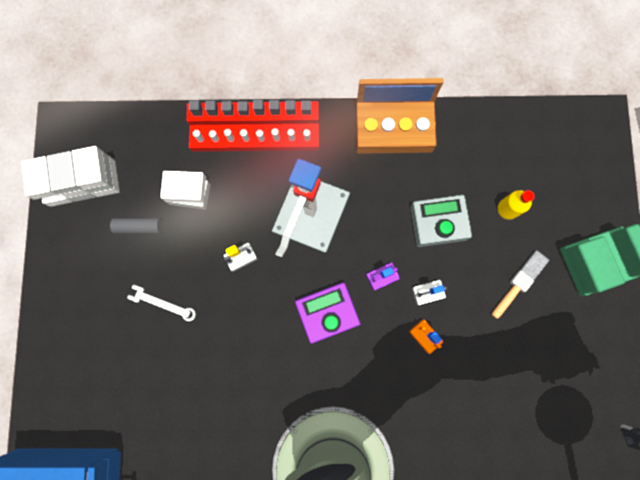

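Could be taken for the part: steel with blue grip side(302,328)/top(430,291); orange body with blue grip side(262,330)/top(427,337); purple body with blue grip side(312,293)/top(383,275); steel with yellow grip side(313,205)/top(240,255). I choose the bare steel body with the blue grip. Of the readouts, I choose the grey one at side(371,335)/top(441,220) over the purple one at side(276,265)/top(327,312). Close crops next.

```bash
python3 - <<'E'
import cv2,numpy as np
s=cv2.imread("pics/side0.png");t=cv2.imread("pics/top0.png")
def crop(im,x,y,w,h,k,n): cv2.imwrite(n,cv2.resize(im[y:y+h,x:x+w],None,fx=k,fy=k,interpolation=cv2.INTER_CUBIC))
a=lambda im,x,y:cv2.resize(im[y:y+75,x:x+100],None,fx=4,fy=4,interpolation=cv2.INTER_CUBIC)
cv2.imwrite("pics/c1.png",np.vstack([np.hstack([a(s,250,290),a(t,380,255)]),np.hstack([a(s,330,295),a(t,395,185)])]))
b=lambda im,x,y:cv2.resize(im[y:y+120,x:x+80],None,fx=5,fy=5,interpolation=cv2.INTER_CUBIC)
cv2.imwrite("pics/c2.png",np.hstack([b(s,300,160),b(t,270,150)]))
E
```

```text
(no output)
```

View pics/c1.png

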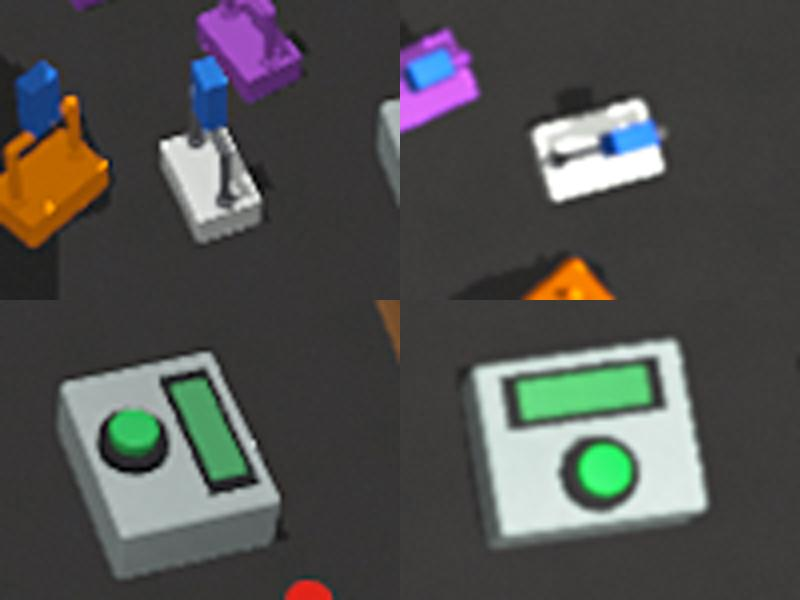

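View pics/c2.png

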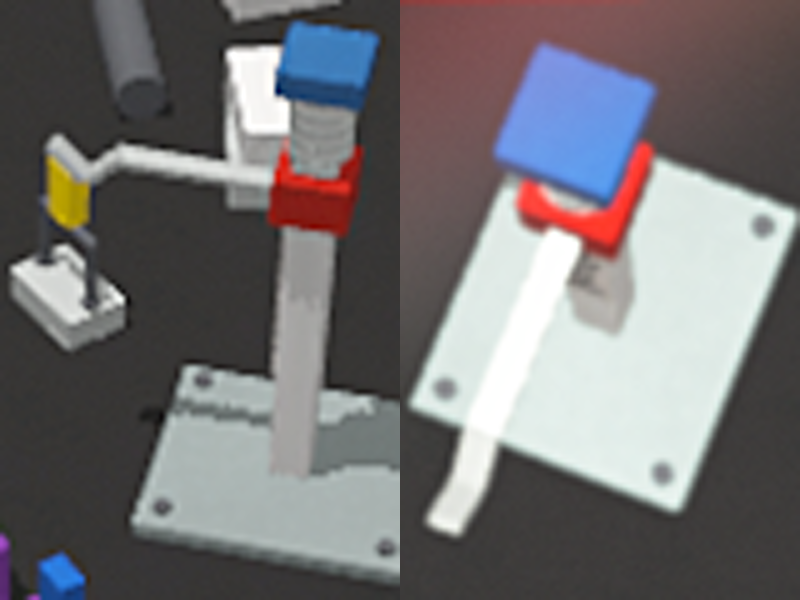

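```bash
cat > h.py <<'E'
import numpy as np,pickle
from scipy.optimize import least_squares
def P(f,X):
    c=np.atleast_2d(X)@f["R"].T+f["t"]; return c[:,:2]/c[:,2:]*f["K"][0,0]+f["K"][:2,2]
def ray(f,px,z):
    d=f["R"].T@np.linalg.inv(f["K"])@[px[0],px[1],1]; c=-f["R"].T@f["t"]; return c+d*(z-c[2])/d[2]
def tri(fs,pxs):
    return least_squares(lambda X:np.concatenate([P(f,X)[0]-p for f,p in zip(fs,pxs)]),[.5,0,.1])
def W(p,L):
    c,s=np.cos(p[2]),np.sin(p[2]);L=np.atleast_2d(L);z=L[:,2]+(p[3] if len(p)>3 else 0)
    return np.c_[p[0]+c*L[:,0]-s*L[:,1],p[1]+s*L[:,0]+c*L[:,1],z]
def fit(obs,p0):
    # obs: list (frame, Lpts, px)
    r=least_squares(lambda p:np.concatenate([(P(f,W(p,L))-px).ravel() for f,L,px in obs]),p0,loss='soft_l1')
    return r
E
cat > m.py <<'E'
from h import *
d=pickle.load(open("f0.pkl","rb"));S,T=d["side"],d["top"]
A=np.array
tq=lambda a:A([380,255])+(A(a)-[400,0])/4
sq=lambda a:A([250,290])+A(a)/4
tr=lambda a:A([395,185])+(A(a)-[400,300])/4
sr=lambda a:A([330,295])+(A(a)-[0,300])/4
tc=lambda a:A([270,150])+(A(a)-[400,0])/5
sc=lambda a:A([300,160])+A(a)/5
# readout corners in image order of top: TL=(+x,+y) TR=(+x,-y) BR=(-x,-y) BL=(-x,+y)
def box(hx,hy,z): return A([[hx,hy,z],[hx,-hy,z],[-hx,-hy,z],[-hx,hy,z]])
L=box(.055,.065,.05)
pt=tr([[470,370],[680,340],[708,512],[495,542]])
ps=sr([[212,352],[278,495],[118,540],[62,383]])
r=fit([(T,L,pt),(S,L,ps)],[.6,-.2,0.1]);print("readout",r.x,r.fun.round(1))
b=tri([T,S],[tr([606,468]),sr([134,433])]);print("button",b.x,b.fun, W(r.x,[-.025,0,.06]))
L=box(.0225,.035,.025)
Lg=box(.008,.012,.127)
pt=tq([[530,128],[645,98],[665,172],[556,203]])
r=fit([(T,L,pt),(T,[[0,0,.127]],tq([[637,136]])),(S,[[0,0,.127]],sq([[211,65]]))],[.45,-.2,.2]);print("part",r.x,r.fun.round(1))
print(P(S,W(r.x,L)), P(S,W(r.x,Lg)))
for p in ["sidepred"]:
    import cv2
    im=cv2.imread("pics/side0.png")
L=box(.025,.025,.328)
pt=tc([[543,42],[657,88],[612,203],[497,155]])
ps=sc([[290,22],[378,38],[365,88],[280,68]])
for nm,obs in [("cap",[(T,L,pt)]),]:
    r=fit(obs,[.6,.0,-.35]);print("scale",nm,r.x,r.fun.round(1))
p=r.x
print("cap side pred",P(S,W(p,L)),ps)
tip=tri([T,S],[tc([444,526]),sc([56,141])]);print("tip",tip.x,tip.fun,"pred",W(p,[-.154,0,.237]))
print("col angle from tip", p[:2]-tip.x[:2], np.linalg.norm(p[:2]-tip.x[:2]),np.arctan2(*(p[:2]-tip.x[:2])[::-1]))
E
python3 m.py
```

```text
readout [ 0.60315355 -0.27755914  0.12505265] [ 0.8 -0.9 -0.4 -0.2  0.5 -0.4  1.6 -1.  -1.2 -1.2 -0.   0.8 -0.6 -1.2
 -1.9 -1. ]
button [ 0.58120016 -0.28255693  0.06452195] [ 0.00120861 -0.06825322 -0.07086179  0.01574999] [[ 0.57834878 -0.28067732  0.06      ]]
part [ 0.42438526 -0.24353235  0.2564199 ] [ 1.1  0.1 -0.7  0.3 -0.3 -0.8 -0.2 -1.1 -0.2  0.2 -1.1  1.1]
[[304.92928093 320.05176838]
 [314.73806897 339.43474294]
 [298.83294309 344.80030207]
 [289.46260003 325.04799105]] [[302.82108505 303.08312685]
 [306.30354763 309.80721646]
 [300.40975085 311.67462306]
 [296.98639401 304.9030305 ]]
scale cap [ 0.63410066  0.05029127 -0.39285174] [-0.1 -0.2  0.9 -0.2  0.1  0.1 -0.9  0.3]
cap side pred [[374.85384035 166.47800043]
 [371.70477935 176.66142047]
 [353.59028341 173.76934873]
 [357.17221695 163.71584219]] [[358.  164.4]
 [375.6 167.6]
 [373.  177.6]
 [356.  173.6]]
tip [0.49202652 0.11075824 0.23329721] [ 0.01226777 -0.80533526 -1.11005749  0.1956425 ] pred [[0.49183221 0.10924624 0.237     ]]
col angle from tip [ 0.14207414 -0.06046697] 0.1544063338566938 -0.4023800216403124
```

```bash
cat >> h.py <<'E'
def go(x,y,z,yaw):
    from workcell import bot
    o=bot.observe();p=o["position"];ps=o["tool_rot"][2]
    D=np.array([x,y,z])-p;c,s=np.cos(ps),np.sin(ps)
    dy=(yaw-ps+np.pi)%(2*np.pi)-np.pi
    print("t",round(o["clock"],2),"pos",p.round(4),"rot",o["tool_rot"].round(3),"F",o["force"].round(2),"w",round(o["grip_width"],4),"q",o["qpos"].round(2))
    print("need cm tool xyz",((D[0]*c+D[1]*s)*100).round(2),((D[0]*s-D[1]*c)*100).round(2),(-D[2]*100).round(2),"turn z deg",np.degrees(-dy).round(2))
E
python3 - <<'E'
from h import *
d=pickle.load(open("f0.pkl","rb"));S,T=d["side"],d["top"]
print("other",ray(T,(240,257),.025),ray(S,(313,219),.025),"orange",ray(T,(427,337),.05),"purple",ray(T,(383,277),.05))
go(.4245,-.2435,.194,.256)
E
```

```text
other [0.51653384 0.23121011 0.025     ] [0.51609364 0.21631119 0.025     ] orange [ 0.31540259 -0.22744647  0.05      ] purple [ 0.46064431 -0.12570417  0.05      ]
t 0.1 pos [ 0.1538 -0.6055  0.1944] rot [-3.141  0.     0.249] F [ 0.22 -1.14 -0.86] w 0.0855 q [ 1.25  0.52 -0.04  1.6   0.02  1.02 -0.11]
need cm tool xyz 35.15 -28.42 0.04 turn z deg -0.41
```

Request:
{"api": "servo_tool", "payload": {"rows": [[[4.4, -3.5, 0, 0, 0, 0], [4.4, -3.5, 0, 0, 0, 0], [4.4, -3.5, 0, 0, 0, 0], [4.4, -3.5, 0, 0, 0, 0], [4.4, -3.5, 0, 0, 0, 0]]], "grip": 0.1, "squeeze": 40}}

```text
clock: 0.72
position: [0.3249, -0.3804, 0.1949]
tool_rot: [3.142, -0.0, 0.249]
force: [1.8, -0.7, -0.7]
grip_width: 0.0471
```

Request:
{"api": "servo_tool", "payload": {"rows": [[[4.4, -3.5, 0, 0, 0, 0], [4.2, -3.5, 0, 0, 0, 0], [0, 0, 0, 0, 0, 0], [0, 0, 0, 0, 0, 0]]]}}

```text
clock: 1.23
position: [0.3898, -0.2932, 0.1948]
tool_rot: [-3.142, 0.001, 0.249]
force: [-0.1, 0.7, 1.1]
grip_width: 0.0469
```

```bash
python3 - <<'E'
from h import *
go(.4245,-.2435,.15,.256)
E
```

```text
t 1.23 pos [ 0.3898 -0.2932  0.1948] rot [-3.142e+00  1.000e-03  2.490e-01] F [-0.13  0.7   1.11] w 0.0469 q [ 0.65  0.31 -0.16  1.95  0.06  0.89 -0.86]
need cm tool xyz 4.59 -3.96 4.48 turn z deg -0.41
```

Request:
{"api": "servo_tool", "payload": {"rows": [[[2.3, -2, 0, 0, 0, 0], [2.3, -2, 1, 0, 0, -0.4], [0, 0, 1, 0, 0, 0], [0, 0, 0, 0, 0, 0]]]}}

```text
clock: 1.72
position: [0.4237, -0.244, 0.1742]
tool_rot: [-3.141, 0.002, 0.254]
force: [0.2, -1.3, 0.3]
grip_width: 0.0469
```

```bash
cat > snap.py <<'E'
import sys,cv2,numpy as np,pickle
from workcell import bot
n=sys.argv[1];sx,sy,tx,ty,w,h,k=[int(v) for v in sys.argv[2:9]]
S=bot.grab_frame("side");T=bot.grab_frame("top");pickle.dump({"side":S,"top":T},open(n+".pkl","wb"))
c=lambda f,x,y:cv2.resize(f["image"][y:y+h,x:x+w,::-1],None,fx=k,fy=k,interpolation=cv2.INTER_CUBIC)
cv2.imwrite(f"pics/{n}.png",np.hstack([c(S,sx,sy),c(T,tx,ty)]))
E
python3 snap.py a1 260 270 380 240 80 100 5; python3 -c "
from h import *
go(.4245,-.2435,.092,.256)"
```

```text
t 1.82 pos [ 0.4241 -0.2441  0.175 ] rot [3.141 0.    0.254] F [-0.38 -0.29  1.12] w 0.0473 q [ 0.55  0.34 -0.19  1.96  0.08  0.85 -1.  ]
need cm tool xyz 0.05 -0.05 8.3 turn z deg -0.13
```

View pics/a1.png

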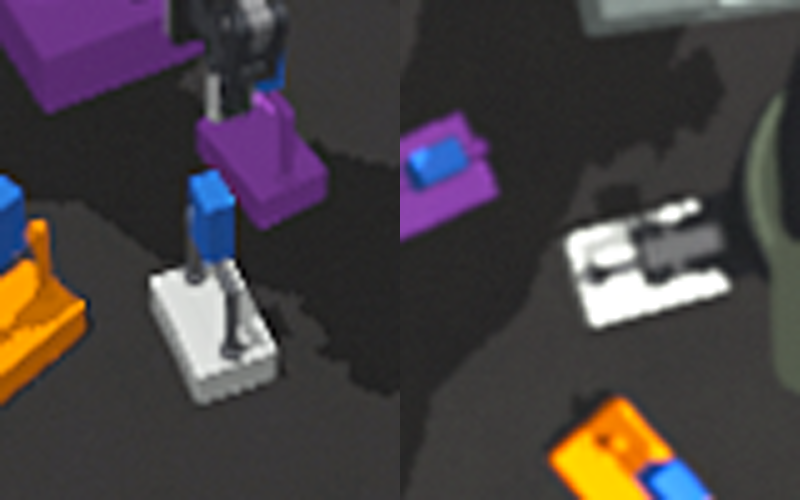

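The side view shows the blue grip top at about px(302,307), which agrees with the fit, and the fingers above it straddling it. I'm averaging the unloaded force first, then descending.

Request:
{"api": "servo_tool", "payload": {"rows": [[[0.05, -0.05, 2, 0, 0, 0], [0, 0, 2, 0, 0, 0], [0, 0, 0, 0, 0, 0], [0, 0, 0, 0, 0, 0]]]}}

```text
clock: 2.33
position: [0.4254, -0.2428, 0.1357]
tool_rot: [3.141, -0.001, 0.255]
force: [0.4, -1.1, 0.9]
grip_width: 0.047
```

```bash
cat > fz.py <<'E'
import sys,numpy as np
from workcell import bot
F=[]
for i in range(int(sys.argv[1])):
    bot.grab_frame("top"); o=bot.observe(); F.append(np.r_[o["force"],o["moment"]])
F=np.array(F);print("F mean",F.mean(0).round(3),"sd",F.std(0).round(2),"t",o["clock"],o["position"].round(4))
E
python3 fz.py 20; python3 - <<'E'
import time
from workcell import bot
print([bot.observe()["force"][2].round(2) for i in range(4)])
E
python3 snap.py a2 260 270 380 240 80 100 5
```

```text
F mean [-0.075  0.019 -0.116 -0.002  0.001  0.001] sd [0.39 0.4  0.5  0.03 0.03 0.02] t 3.325 [ 0.4252 -0.2423  0.1349]
[np.float64(0.74), np.float64(0.74), np.float64(0.74), np.float64(0.74)]
```

View pics/a2.png

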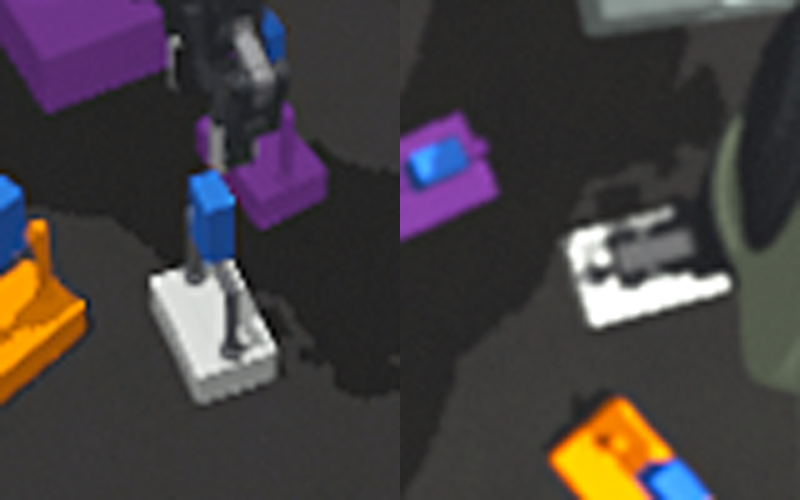

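```bash
python3 - <<'E'
from h import *
d=pickle.load(open("a2.pkl","rb"));S,T=d["side"],d["top"]
k=lambda p:((p-[260,270])*5).round(0)
kt=lambda p:((p-[380,240])*5+[400,0]).round(0)
c=np.array([.4252,-.2423,.142]);v=np.array([-.253,.967,0])*.0235;u=np.array([.967,.253,0])*.011
X=[c+a*v+b*u for a in(1,-1) for b in(1,-1)]
print("fingertip",k(P(S,X)),kt(P(T,X)))
print("post",k(P(S,[[.4244,-.2435,.127]])),k(P(S,[[.4254,-.2425,.127]])))
E
```

```text
fingertip [[212. 127.]
 [172. 139.]
 [247. 192.]
 [206. 205.]] [[643. 232.]
 [657. 279.]
 [743. 205.]
 [758. 252.]]
post [[208. 187.]] [[210. 185.]]
```

```bash
python3 - <<'E'
from h import *
import cv2
d=pickle.load(open("a2.pkl","rb"));S,T=d["side"],d["top"]
c=np.array([.4252,-.2423,.1349])
print(P(S,c),P(T,c))
for f,n,x,y in((S,"s",250,210),(T,"t",380,200)):
    im=f["image"][:,:,::-1].copy()
    cr=cv2.resize(im[y:y+120,x:x+160],None,fx=5,fy=5,interpolation=cv2.INTER_CUBIC)
    p=((P(f,c)[0]-[x,y])*5).astype(int);cv2.drawMarker(cr,tuple(int(i) for i in p),(0,255,255),0,20,2)
    cv2.imwrite(f"pics/a2{n}.png",cr)
E
```

```text
[[301.86111288 304.91250668]] [[439.299728   288.63111583]]
```

View pics/a2s.png

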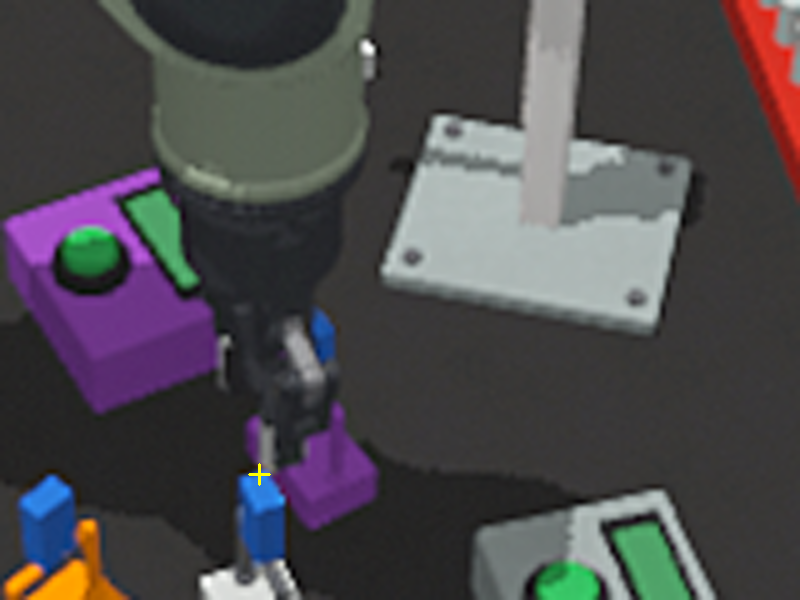

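View pics/a2t.png

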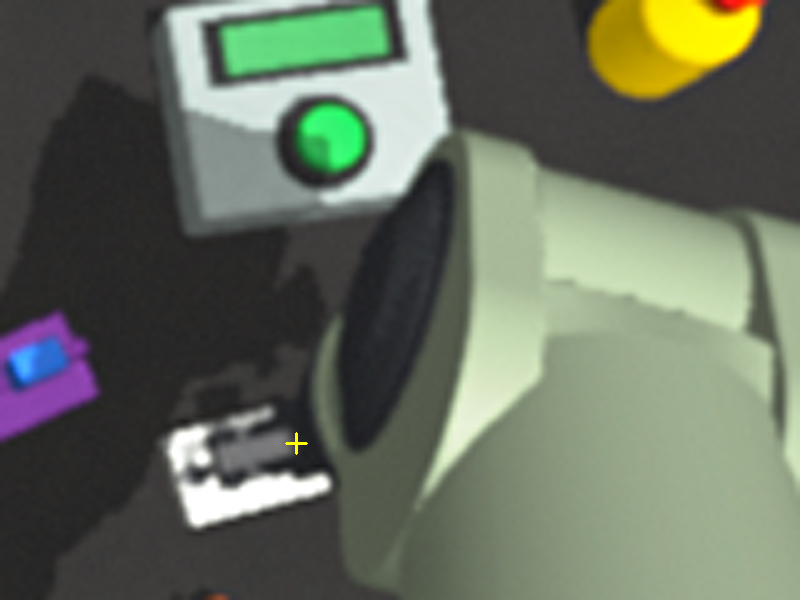

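Request:
{"api": "servo_tool", "payload": {"rows": [[[0, 0, 1.5, 0, 0, 0], [0, 0, 1.5, 0, 0, 0], [0, 0, 0, 0, 0, 0]]]}}

```text
clock: 3.8
position: [0.4243, -0.2418, 0.1033]
tool_rot: [-3.14, 0.002, 0.256]
force: [1.1, -0.3, 0.2]
grip_width: 0.0465
```

```bash
python3 snap.py a3 250 250 380 240 80 100 5; python3 -c "
from h import *
go(.4245,-.2435,.094,.256)"
```

```text
t 3.9 pos [ 0.4251 -0.2421  0.1046] rot [-3.141e+00  1.000e-03  2.560e-01] F [-0.09 -0.2   0.71] w 0.0468 q [ 0.53  0.44 -0.18  2.03  0.12  0.68 -1.03]
need cm tool xyz -0.09 0.12 1.06 turn z deg -0.01
```

View pics/a3.png

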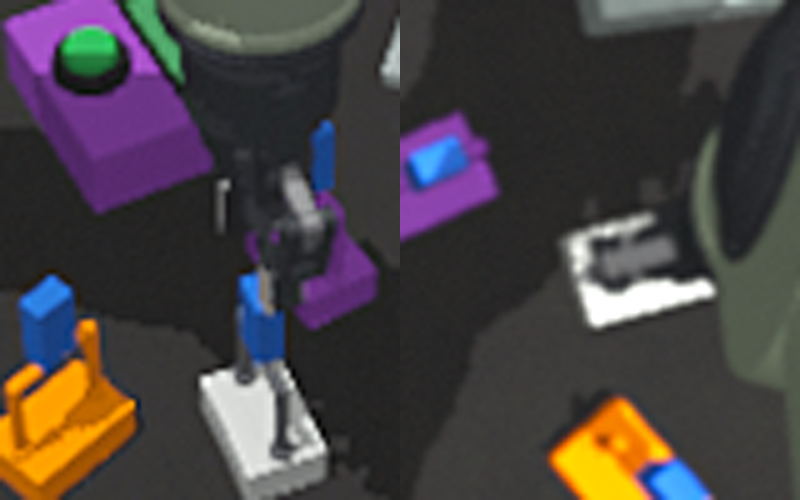

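Request:
{"api": "servo_tool", "payload": {"rows": [[[-0.1, 0.1, 1.0, 0, 0, 0], [0, 0, 0, 0, 0, 0]]]}}

```text
clock: 4.15
position: [0.4241, -0.2434, 0.0943]
tool_rot: [-3.141, 0.001, 0.256]
force: [-0.6, 0.8, 0.1]
grip_width: 0.047
```

Request:
{"api": "servo_tool", "payload": {"rows": [[[0, 0, 0, 0, 0, 0], [0, 0, 0, 0, 0, 0], [0, 0, 0, 0, 0, 0], [0, 0, 0, 0, 0, 0], [0, 0, 0, 0, 0, 0]]], "grip": -1, "squeeze": 50}}

```text
clock: 4.78
position: [0.4245, -0.2434, 0.0949]
tool_rot: [-3.142, 0.0, 0.256]
force: [1.5, 0.3, -0.9]
grip_width: -0.0005
```

```bash
python3 fz.py 10;python3 snap.py a4 250 250 380 240 80 100 5
```

```text
F mean [0.254 0.229 0.242 0.016 0.004 0.006] sd [0.33 0.56 0.42 0.03 0.02 0.02] t 5.275 [ 0.4245 -0.2435  0.0949]
```

View pics/a4.png

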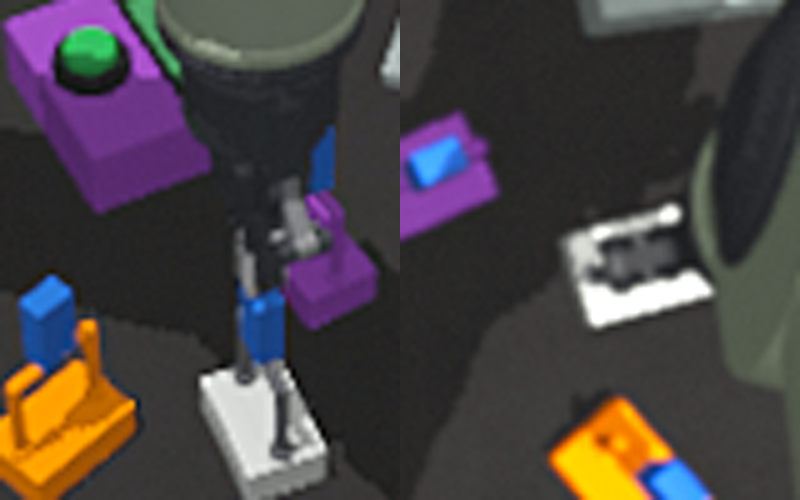

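```bash
python3 - <<'E'
from h import *
import cv2
d0=pickle.load(open("f0.pkl","rb"));d=pickle.load(open("a4.pkl","rb"))
out=[]
for dd,c,w in((d0,[.1538,-.6055,.1944],0.5),(d,[.4245,-.2435,.0949],.5)):
    S=dd["side"]
    im=S["image"][:,:,::-1].copy();c=np.array(c);q=P(S,c)[0]
    x,y=int(q[0])-50,int(q[1])-80;x=max(x,0);y=min(y,480-120)
    cr=cv2.resize(im[y:y+120,x:x+80],None,fx=5,fy=5,interpolation=cv2.INTER_CUBIC)
    for dz,col in((0,(0,255,255)),(.0187,(0,255,0)),(.0127+.0187+.0,(255,0,255))):
        p=((P(S,c+[0,0,dz])[0]-[x,y])*5).astype(int);cv2.drawMarker(cr,(int(p[0]),int(p[1])),col,0,14,1)
    out.append(cr)
cv2.imwrite("pics/a4b.png",np.hstack(out))
T=d["top"];print(P(T,[.4245,-.2435,.0949]))
E
```

```text
[[435.93461863 290.16136683]]
```

View pics/a4b.png

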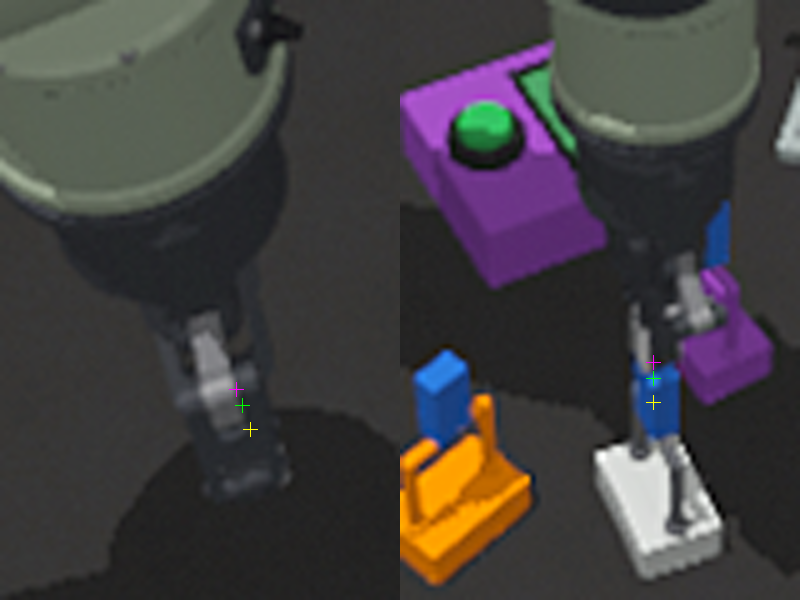

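```bash
python3 - <<'E'
from h import *
import cv2
o=[]
for n in("a3","a4"):
    d=pickle.load(open(n+".pkl","rb"))
    o.append(np.vstack([cv2.resize(d["side"]["image"][280:330,280:330,::-1],(400,400),interpolation=cv2.INTER_CUBIC),cv2.resize(d["top"]["image"][275:300,410:460,::-1],(400,200),interpolation=cv2.INTER_CUBIC)]))
im=np.hstack(o);im=np.clip(im.astype(float)*1.6,0,255).astype(np.uint8)
cv2.imwrite("pics/a4c.png",im)
E
```

```text
(no output)
```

View pics/a4c.png

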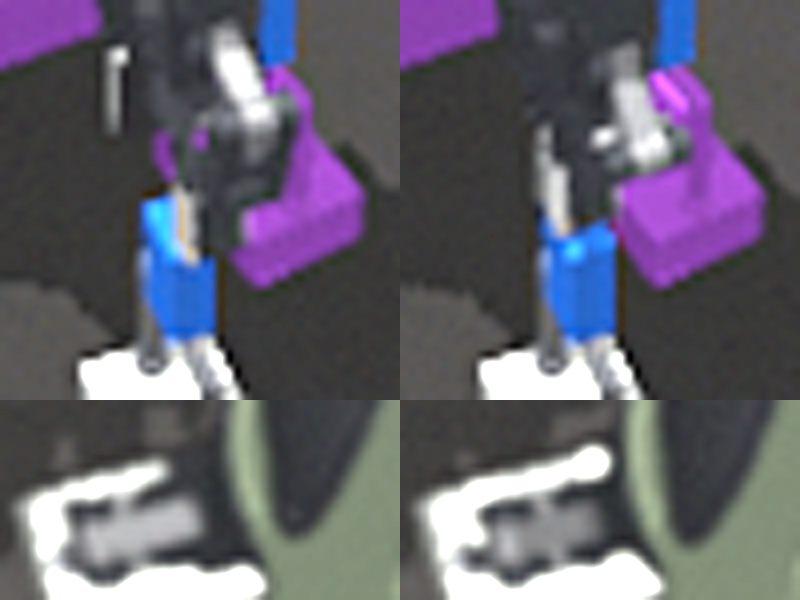

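The gripper shut on nothing (width 0), and the fingertips appear at the post's top edge rather than around the post. So there is an offset to find. I'll rise and look at the shut fingertips somewhere both cameras see them.

Request:
{"api": "servo_tool", "payload": {"rows": [[[0, 0, -3, 0, 0, 0], [0, 0, -3, 0, 0, 0], [0, 0, -3, 0, 0, 0], [0, 0, 0, 0, 0, 0], [0, 0, 0, 0, 0, 0]]]}}

```text
clock: 6.0
position: [0.4243, -0.2434, 0.1844]
tool_rot: [-3.141, 0.0, 0.256]
force: [0.1, -0.3, 0.0]
grip_width: 0.0003
```

```bash
python3 - <<'E'
from h import *
import cv2
from workcell import bot
o=bot.observe();S=bot.grab_frame("side");T=bot.grab_frame("top");pickle.dump({"side":S,"top":T},open("a5.pkl","wb"))
c=o["position"];print(c,o["grip_width"]);r=[]
for f in(S,T):
    q=P(f,c)[0];x,y=int(q[0])-40,int(q[1])-80;print(q,x,y)
    cr=cv2.resize(f["image"][y:y+120,x:x+80,::-1],None,fx=5,fy=5,interpolation=cv2.INTER_CUBIC)
    cr=np.clip(cr.astype(float)*1.5,0,255).astype(np.uint8)
    p=((q-[x,y])*5).astype(int);cv2.drawMarker(cr,(int(p[0]),int(p[1])),(0,255,255),0,14,1);r.append(cr)
cv2.imwrite("pics/a5.png",np.hstack(r))
E
```

```text
[ 0.42426774 -0.24339248  0.18444435] 0.0002693247671860792
[301.37413674 292.17749605] 261 212
[445.06417104 287.39898871] 405 207
```

View pics/a5.png

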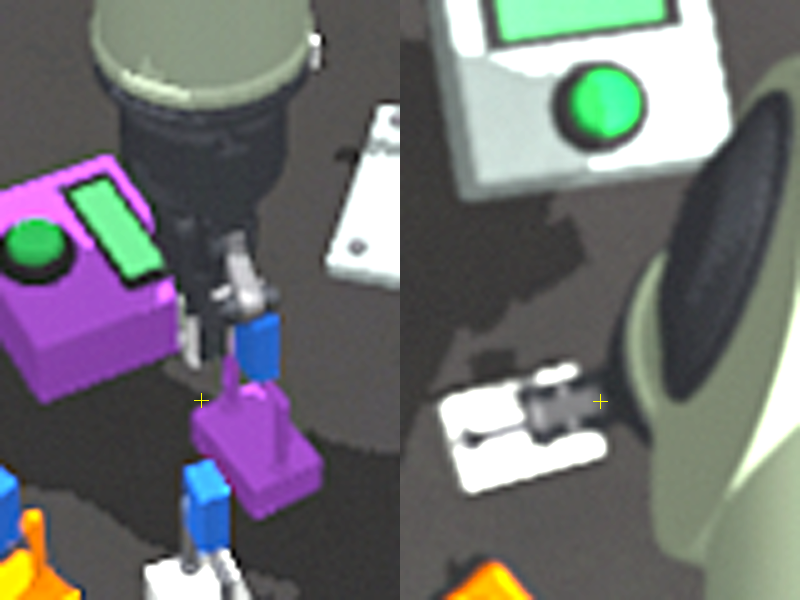

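```bash
python3 - <<'E'
from h import *
import cv2
d=pickle.load(open("f0.pkl","rb"));S=d["side"];T=d["top"]
out=[]
for f,(x,y) in((S,(130,360)),(T,(560,370))):
    cr=cv2.resize(f["image"][y:y+110,x:x+80,::-1],None,fx=5,fy=5,interpolation=cv2.INTER_CUBIC)
    cr=np.clip(cr.astype(float)*2,0,255).astype(np.uint8)
    for X,col in (([.154,-.6055,.1944],(0,255,255)),([.165,-.647,.2074],(0,255,0)),([.143,-.563,.2074],(255,0,255))):
        p=((P(f,X)[0]-[x,y])*5).astype(int);cv2.drawMarker(cr,(int(p[0]),int(p[1])),col,0,14,1)
    out.append(cr)
cv2.imwrite("pics/b0.png",np.hstack(out))
E
```

```text
(no output)
```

View pics/b0.png

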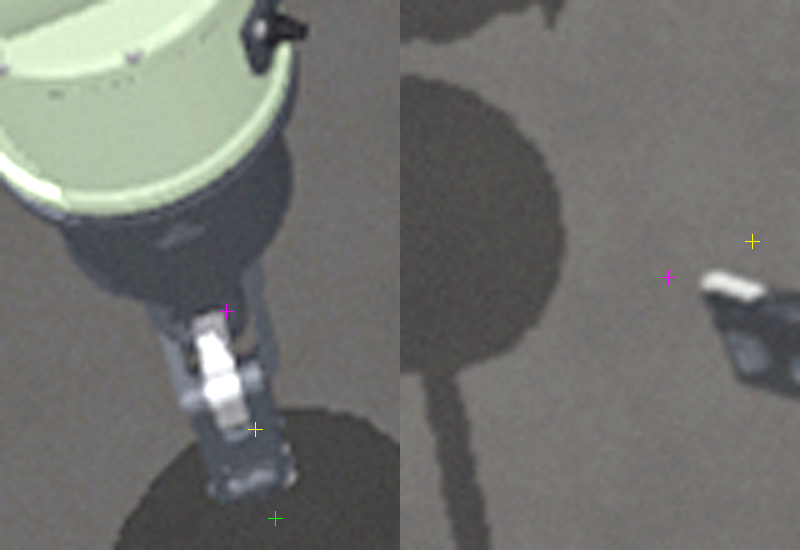

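Both the start picture and this one fit fingertips about 25 mm higher than the reported TCP: the side view shows tips at px(301,286) against 292 predicted. That would mean I shut just above the post. I'll reopen and go down in stages, checking by eye and force.

Request:
{"api": "servo_tool", "payload": {"rows": [[[0, 0, 2, 0, 0, 0], [0, 0, 3, 0, 0, 0], [0, 0, 3, 0, 0, 0], [0, 0, 1, 0, 0, 0], [0, 0, 0, 0, 0, 0]]], "grip": 0.1}}

```text
clock: 6.72
position: [0.4243, -0.2433, 0.0946]
tool_rot: [-3.141, 0.001, 0.256]
force: [-0.5, -0.5, 0.4]
grip_width: 0.0469
```

Request:
{"api": "servo_tool", "payload": {"rows": [[[0, 0, 0.5, 0, 0, 0], [0, 0, 0.5, 0, 0, 0], [0, 0, 0, 0, 0, 0]]]}}

```text
clock: 7.1
position: [0.4244, -0.2435, 0.0848]
tool_rot: [-3.142, 0.0, 0.256]
force: [0.4, -0.8, -0.7]
grip_width: 0.0472
```

```bash
cat > zoom.py <<'E'
import sys
from h import *
import cv2
from workcell import bot
n=sys.argv[1];sx,sy,tx,ty,w,h=[int(v) for v in sys.argv[2:8]]
g=float(sys.argv[8]) if len(sys.argv)>8 else 1.5
o=bot.observe();S=bot.grab_frame("side");T=bot.grab_frame("top");pickle.dump({"side":S,"top":T},open(n+".pkl","wb"))
k=400/w
c=lambda f,x,y:np.clip(cv2.resize(f["image"][y:y+h,x:x+w,::-1],None,fx=k,fy=k,interpolation=cv2.INTER_CUBIC).astype(float)*g,0,255)
cv2.imwrite(f"pics/{n}.png",np.hstack([c(S,sx,sy),c(T,tx,ty)]))
print(o["clock"],o["position"].round(4),o["tool_rot"].round(3),o["force"].round(2),o["grip_width"].round(4))
E
python3 zoom.py a6 280 270 405 260 50 75; python3 fz.py 5
```

```text
F mean [-0.113 -0.036 -0.221  0.005  0.009 -0.018] sd [0.41 0.48 0.59 0.04 0.01 0.02] t 7.45 [ 0.4246 -0.2435  0.085 ][ WARN:0@1.466] global loadsave.cpp:1063 imwrite_ Unsupported depth image for selected encoder is fallbacked to CV_8U.
Traceback (most recent call last):
  File "zoom.py", line 11, in <module>
    print(o["clock"],o["position"].round(4),o["tool_rot"].round(3),o["force"].round(2),o["grip_width"].round(4))
                                                                                       ^^^^^^^^^^^^^^^^^^^^^
AttributeError: 'float' object has no attribute 'round'
```

View pics/a6.png

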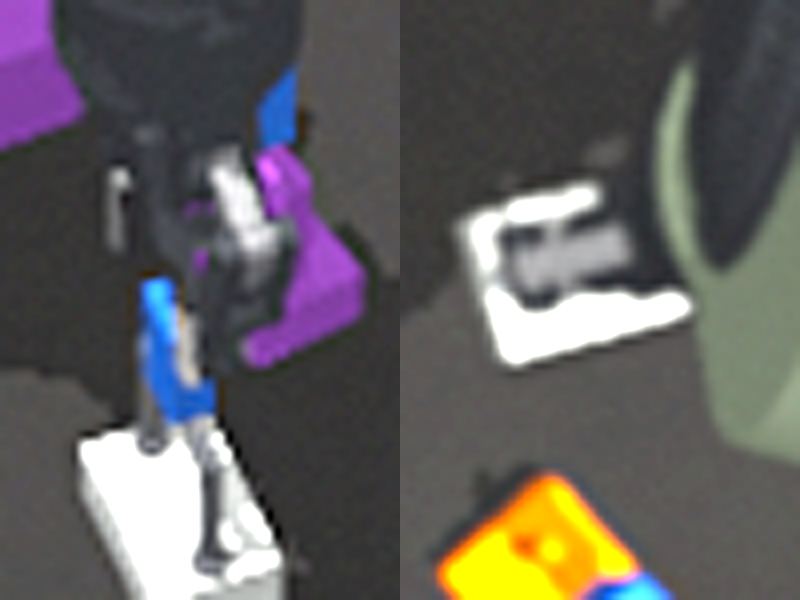

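Near finger is in front of the post with its tip only ~8 mm below the post top (px ~(306,318)); the offset is confirmed, so I go lower.

Request:
{"api": "servo_tool", "payload": {"rows": [[[0, 0, 0.6, 0, 0, 0], [0, 0, 0.6, 0, 0, 0], [0, 0, 0.5, 0, 0, 0], [0, 0, 0, 0, 0, 0]]]}}

```text
clock: 7.95
position: [0.4242, -0.2433, 0.0674]
tool_rot: [-3.141, 0.001, 0.256]
force: [-0.5, -0.1, 0.0]
grip_width: 0.047
```

```bash
sed -i 's/o\["grip_width"\].round(4)/round(o["grip_width"],4)/' zoom.py; python3 zoom.py a7 280 270 405 260 50 75 2>/dev/null; python3 fz.py 5
```

```text
7.95 [ 0.4242 -0.2433  0.0674] [-3.141e+00  1.000e-03  2.560e-01] [-0.53 -0.08  0.04] 0.047
F mean [ 0.026 -0.281  0.152  0.007 -0.006 -0.003] sd [0.37 0.29 0.23 0.01 0.02 0.03] t 8.3 [ 0.4246 -0.2435  0.0681]
```

View pics/a7.png

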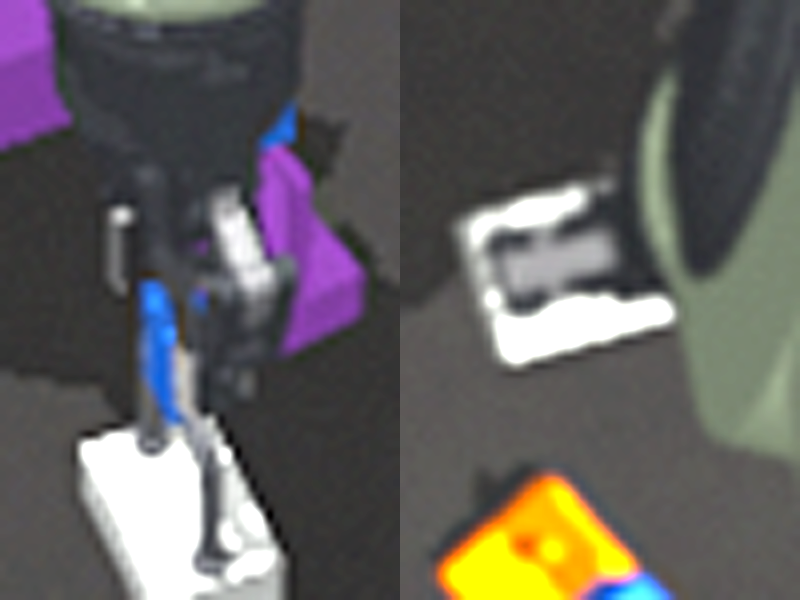

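Request:
{"api": "servo_tool", "payload": {"rows": [[[0, 0, 0, 0, 0, 0], [0, 0, 0, 0, 0, 0], [0, 0, 0, 0, 0, 0], [0, 0, 0, 0, 0, 0], [0, 0, 0, 0, 0, 0]]], "grip": -1, "squeeze": 50}}

```text
clock: 8.93
position: [0.4245, -0.2434, 0.0681]
tool_rot: [3.142, -0.0, 0.256]
force: [-1.3, 1.4, 5.4]
grip_width: 0.0229
```

```bash
python3 zoom.py a8 280 270 405 260 50 75 2>/dev/null; python3 fz.py 8
```

```text
8.925 [ 0.4245 -0.2434  0.0681] [ 3.142 -0.     0.256] [-1.34  1.37  5.39] 0.0229
F mean [-1.347e+00  1.529e+00  5.658e+00  2.730e-01  3.050e-01  3.000e-03] sd [0.41 0.3  0.38 0.02 0.02 0.02] t 9.425 [ 0.4245 -0.2434  0.0681]
```

View pics/a8.png

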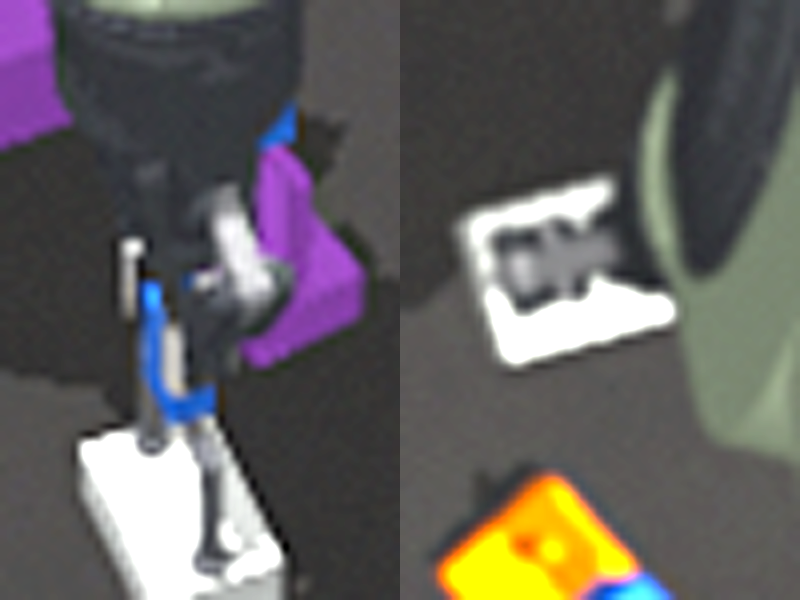

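Gripped (width 23 mm). The tips are close to the post's bottom, though; I'll regrip about 7 mm higher so they stay clear of the hook arm.

Request:
{"api": "servo_tool", "payload": {"rows": [[[0, 0, 0, 0, 0, 0], [0, 0, 0, 0, 0, 0], [0, 0, -0.8, 0, 0, 0], [0, 0, 0, 0, 0, 0]]], "grip": 0}}

```text
clock: 9.93
position: [0.4249, -0.2437, 0.0766]
tool_rot: [3.141, -0.001, 0.256]
force: [0.6, -0.2, -0.1]
grip_width: 0.0429
```

Request:
{"api": "servo_tool", "payload": {"rows": [[[0, 0, 0, 0, 0, 0], [0, 0, 0, 0, 0, 0], [0, 0, 0, 0, 0, 0], [0, 0, 0, 0, 0, 0], [0, 0, 0, 0, 0, 0]]], "grip": -1, "squeeze": 50}}

```text
clock: 10.55
position: [0.4246, -0.2434, 0.0762]
tool_rot: [3.142, -0.0, 0.256]
force: [-1.6, 1.8, 10.8]
grip_width: 0.0227
```

Request:
{"api": "servo_tool", "payload": {"rows": [[[0, 0, -1, 0, 0, 0], [0, 0, -2, 0, 0, 0], [0, 0, -3, 0, 0, 0], [0, 0, 0, 0, 0, 0], [0, 0, 0, 0, 0, 0]]]}}

```text
clock: 11.18
position: [0.424, -0.2433, 0.1352]
tool_rot: [-3.141, 0.001, 0.256]
force: [0.1, -0.4, -6.4]
grip_width: 0.0224
```

```bash
python3 zoom.py a9 270 250 405 250 60 90 2>/dev/null; python3 fz.py 12
```

```text
11.175 [ 0.424  -0.2433  0.1352] [-3.141e+00  1.000e-03  2.560e-01] [ 0.15 -0.36 -6.36] 0.0224
F mean [ 1.320e-01 -2.600e-02 -5.454e+00  1.000e-03 -5.000e-03 -0.000e+00] sd [0.27 0.53 0.5  0.03 0.02 0.02] t 11.875 [ 0.4245 -0.2435  0.1359]
```

View pics/a9.png

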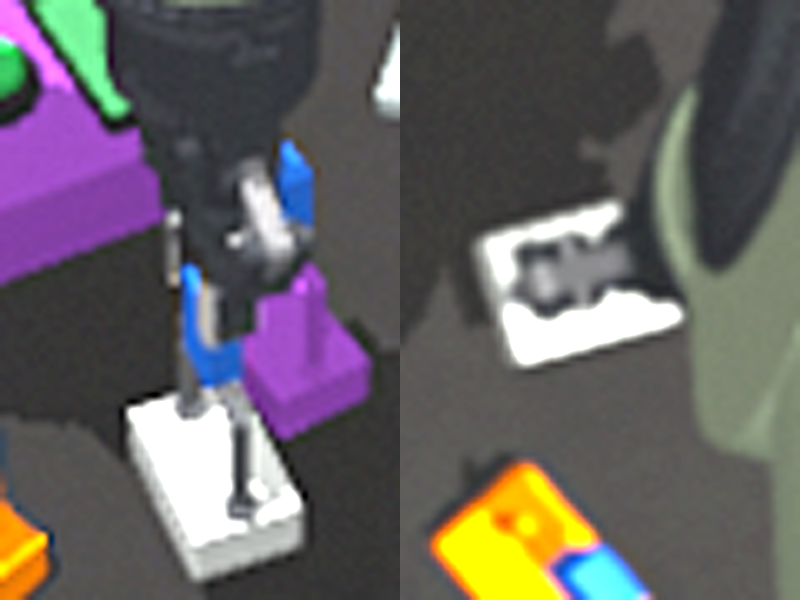

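Request:
{"api": "servo_tool", "payload": {"rows": [[[0, 0, -2.4, 0, 0, 7.5], [0, 0, -2.4, 0, 0, 7.5], [0, 0, -2.4, 0, 0, 7.5], [0, 0, -2.4, 0, 0, 7.5], [0, 0, -2.2, 0, 0, 7.5]]]}}

```text
clock: 12.5
position: [0.4245, -0.2434, 0.2548]
tool_rot: [-3.142, -0.0, -0.403]
force: [0.8, 0.5, -5.4]
grip_width: 0.0228
```

```bash
python3 -c "
from h import *
go(.445,.1296,.25,-.397)"
```

```text
t 12.5 pos [ 0.4245 -0.2434  0.2548] rot [-3.142 -0.    -0.403] F [ 0.75  0.48 -5.41] w 0.0228 q [ 0.45  0.24 -0.06  1.87  0.02  1.03 -1.59]
need cm tool xyz -12.74 -35.12 0.48 turn z deg -0.34
```

Request:
{"api": "servo_tool", "payload": {"rows": [[[-1.4, -3.9, 0, 0, 0, 0], [-1.4, -3.9, 0, 0, 0, 0], [-1.4, -3.9, 0, 0, 0, 0], [-1.4, -3.9, 0, 0, 0, 0], [-1.4, -3.9, 0, 0, 0, 0]]]}}

```text
clock: 13.12
position: [0.4356, -0.0353, 0.254]
tool_rot: [-3.142, -0.0, -0.399]
force: [0.7, -1.0, -4.3]
grip_width: 0.0225
```

Request:
{"api": "servo_tool", "payload": {"rows": [[[-1.4, -3.9, 0, 0, 0, 0], [-1.4, -3.9, 0, 0, 0, 0], [0, 0, 0, 0, 0, 0], [0, 0, 0, 0, 0, 0]]]}}

```text
clock: 13.62
position: [0.4401, 0.0458, 0.2538]
tool_rot: [3.141, 0.0, -0.399]
force: [0.6, -1.1, -5.8]
grip_width: 0.0232
```

```bash
python3 -c "
from h import *
go(.445,.1296,.25,-.397)"
```

```text
t 13.62 pos [0.4401 0.0458 0.2538] rot [ 3.141  0.    -0.399] F [ 0.57 -1.1  -5.79] w 0.0232 q [ 0.01  0.17 -0.28  1.97  0.05  1.01 -2.27]
need cm tool xyz -2.8 -7.92 0.38 turn z deg -0.1
```

Request:
{"api": "servo_tool", "payload": {"rows": [[[-0.4, -2.0, 0, 0, 0, 0], [-0.4, -2.0, 0, 0, 0, 0], [0, -2.0, 0, 0, 0, 0], [0, -1.9, 0.2, 0, 0, 0], [0, 0, 0, 0, 0, 0]]]}}

```text
clock: 14.25
position: [0.4638, 0.1228, 0.2515]
tool_rot: [-3.142, 0.001, -0.398]
force: [0.1, -1.2, -5.8]
grip_width: 0.0224
```

```bash
python3 -c "
from h import *
go(.4634,.1219,.25,-.397)";python3 zoom.py b1 270 160 230 170 120 180 1.2 2>/dev/null
```

```text
t 14.25 pos [0.4638 0.1228 0.2515] rot [-3.142e+00  1.000e-03 -3.980e-01] F [ 0.08 -1.2  -5.84] w 0.0224 q [-0.12  0.24 -0.32  1.89  0.09  1.03 -2.44]
need cm tool xyz -0.0 0.1 0.15 turn z deg -0.06
14.25 [0.4638 0.1228 0.2515] [-3.142e+00  1.000e-03 -3.980e-01] [ 0.08 -1.2  -5.84] 0.0224
```

View pics/b1.png

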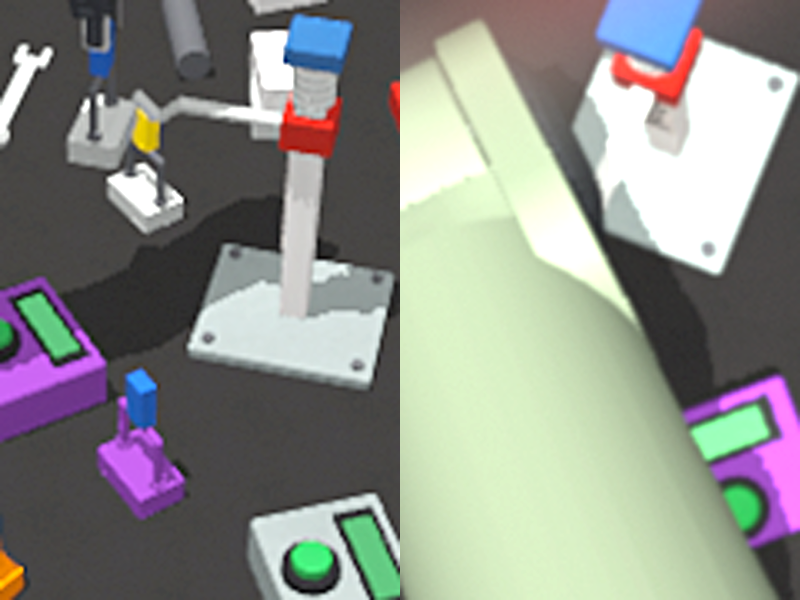

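```bash
cat > ov.py <<'E'
import sys
from h import *
import cv2
from workcell import bot
n=sys.argv[1]
o=bot.observe();S=bot.grab_frame("side");p=o["position"];ps=o["tool_rot"][2]
pickle.dump({"side":S,"pos":p},open(n+".pkl","wb"))
x,y,w,h,k=[int(v) for v in sys.argv[2:7]];dip=float(sys.argv[7]) if len(sys.argv)>7 else .002
cr=cv2.resize(S["image"][y:y+h,x:x+w,::-1],None,fx=k,fy=k,interpolation=cv2.INTER_CUBIC)
raw=cr.copy()
pr=lambda X:[tuple(int(round(v)) for v in (q-[x,y]+.5)*k) for q in P(S,X)]
pose=[p[0],p[1],ps,p[2]-.0762]
b=pr(W(pose,[[0,-.027,.077],[0,.027,.077]]));cv2.line(cr,b[0],b[1],(0,0,255),1)
for s in(-.0225,.0225):
    e=pr(W(pose,[[s,-.035,.025],[s,.035,.025]]));cv2.line(cr,e[0],e[1],(0,255,0),1)
g=pr(W(pose,[[0,0,.081],[0,0,.127]]));cv2.line(cr,g[0],g[1],(0,255,255),1)
sc=[.634,.0503,-.397,-dip]
for q in pr(W(sc,[[-.135,0,.225]])):cv2.drawMarker(cr,q,(255,0,255),1,10,1)
for q in pr(W(sc,[[-.154,0,.239]])):cv2.drawMarker(cr,q,(0,165,255),0,10,1)
cv2.imwrite(f"pics/{n}.png",np.hstack([raw,cr]))
sx=np.array([np.cos(-.397),np.sin(-.397)]);r=p[:2]-(np.array([.634,.0503])-.135*sx)
print("t",round(o["clock"],2),"pos",p.round(4),"yaw",round(ps,3),"F",o["force"].round(2),"bar-seat scale x,y mm",(r@sx*1000).round(1),(r@[-sx[1],sx[0]]*1000).round(1),"z mm",((p[2]+.0008-.225+dip)*1000).round(1))
E
python3 ov.py b2 285 155 80 110 5
```

```text
t 14.35 pos [0.4634 0.1215 0.2516] yaw -0.399 F [ 0.1  -0.25 -5.86] bar-seat scale x,y mm -49.9 -0.3 z mm 29.4
```

View pics/b2.png

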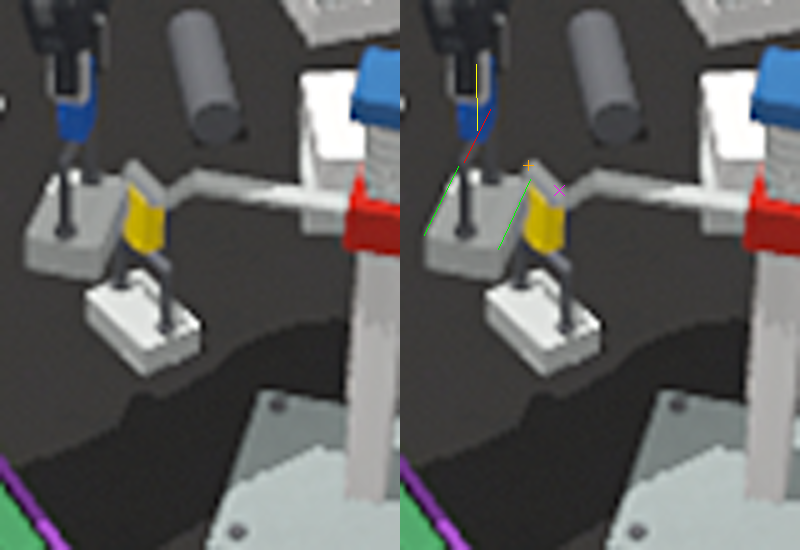

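Request:
{"api": "servo_tool", "payload": {"rows": [[[0.8, 0, 0, 0, 0, 0], [0.8, 0, 0, 0, 0, 0], [0.9, 0, 0, 0, 0, 0], [0, 0, 0, 0, 0, 0]]]}}

```text
clock: 14.9
position: [0.4871, 0.1119, 0.2517]
tool_rot: [3.141, 0.0, -0.4]
force: [-1.4, 0.5, -5.7]
grip_width: 0.0225
```

```bash
python3 ov.py b3 290 150 50 70 8
```

```text
t 14.9 pos [0.4871 0.1119 0.2517] yaw -0.4 F [-1.41  0.53 -5.67] bar-seat scale x,y mm -24.3 -0.0 z mm 29.5
```

View pics/b3.png

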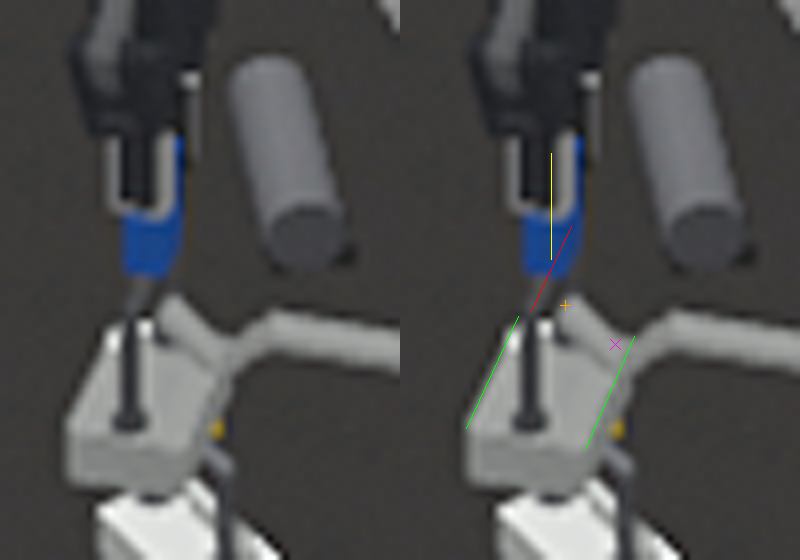

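Request:
{"api": "servo_tool", "payload": {"rows": [[[0.8, 0, 0, 0, 0, 0], [0.8, 0, 0, 0, 0, 0], [0.9, 0, 0, 0, 0, 0], [0, 0, 0, 0, 0, 0]]]}}

```text
clock: 15.45
position: [0.5101, 0.1023, 0.2517]
tool_rot: [3.142, 0.0, -0.399]
force: [-0.9, 0.2, -5.8]
grip_width: 0.0224
```

```bash
python3 ov.py b4 300 150 50 70 8; python3 fz.py 8
```

```text
t 15.45 pos [0.5101 0.1023 0.2517] yaw -0.399 F [-0.9   0.24 -5.81] bar-seat scale x,y mm 0.7 0.0 z mm 29.5
F mean [ 9.800e-02  6.800e-02 -5.591e+00  7.000e-03  1.700e-02 -2.000e-03] sd [0.43 0.41 0.51 0.03 0.05 0.03] t 15.9 [0.5095 0.1027 0.252 ]
```

View pics/b4.png

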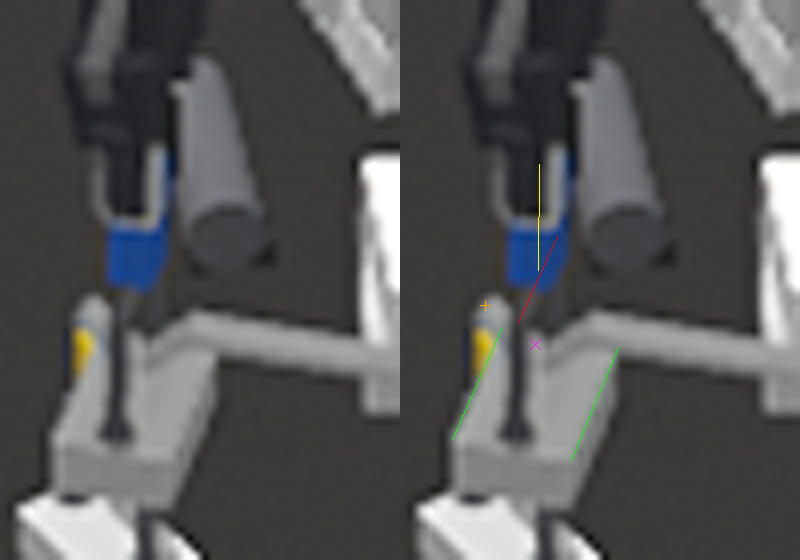

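Request:
{"api": "servo_tool", "payload": {"rows": [[[0.05, 0, 0.5, 0, 0, 0], [0, 0, 0.5, 0, 0, 0], [0, 0, 0.5, 0, 0, 0], [0, 0, 0.3, 0, 0, 0], [0, 0, 0.2, 0, 0, 0]]]}}

```text
clock: 16.52
position: [0.51, 0.1025, 0.2317]
tool_rot: [3.142, 0.0, -0.399]
force: [0.1, -0.4, -5.1]
grip_width: 0.0224
```

```bash
python3 ov.py b5 300 150 50 70 8; python3 fz.py 4
```

```text
t 16.52 pos [0.51   0.1025 0.2317] yaw -0.399 F [ 0.13 -0.43 -5.08] bar-seat scale x,y mm 0.5 0.2 z mm 9.5
F mean [ 2.470e-01 -1.070e-01 -5.235e+00  2.700e-02 -4.000e-03  3.300e-02] sd [0.34 0.57 0.45 0.01 0.02 0.02] t 16.775 [0.5101 0.1025 0.232 ]
```

View pics/b5.png

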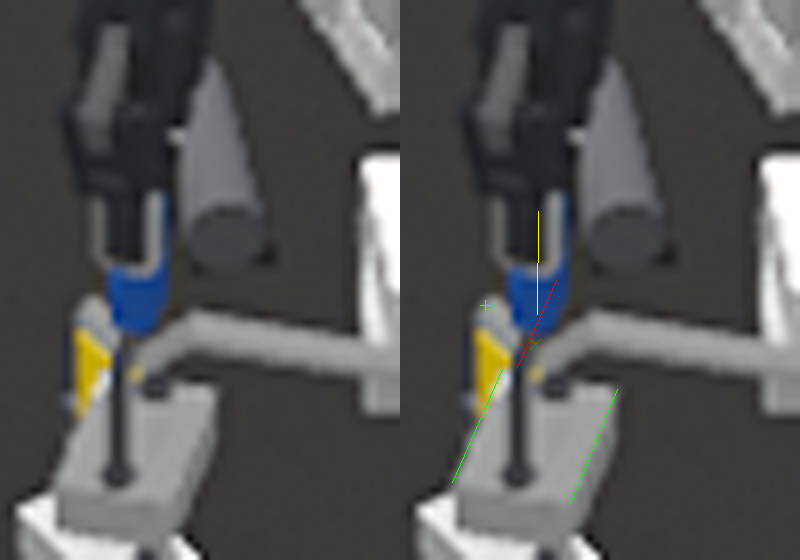

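Request:
{"api": "servo_tool", "payload": {"rows": [[[0, 0, 0.3, 0, 0, 0], [0, 0, 0.3, 0, 0, 0], [0, 0, 0.3, 0, 0, 0], [0, 0, 0.3, 0, 0, 0], [0, 0, 0, 0, 0, 0]]]}}

```text
clock: 17.4
position: [0.51, 0.1025, 0.2197]
tool_rot: [3.141, 0.0, -0.399]
force: [0.3, 0.1, -4.2]
grip_width: 0.0226
```

```bash
python3 ov.py b6 300 150 50 70 8; python3 fz.py 6
```

```text
t 17.4 pos [0.51   0.1025 0.2197] yaw -0.399 F [ 0.34  0.13 -4.2 ] bar-seat scale x,y mm 0.5 0.2 z mm -2.5
F mean [ 4.630e-01 -4.600e-02 -5.326e+00 -1.900e-02 -1.100e-02 -5.000e-03] sd [0.52 0.6  0.34 0.02 0.01 0.01] t 17.75 [0.5101 0.1025 0.22  ]
```

View pics/b6.png

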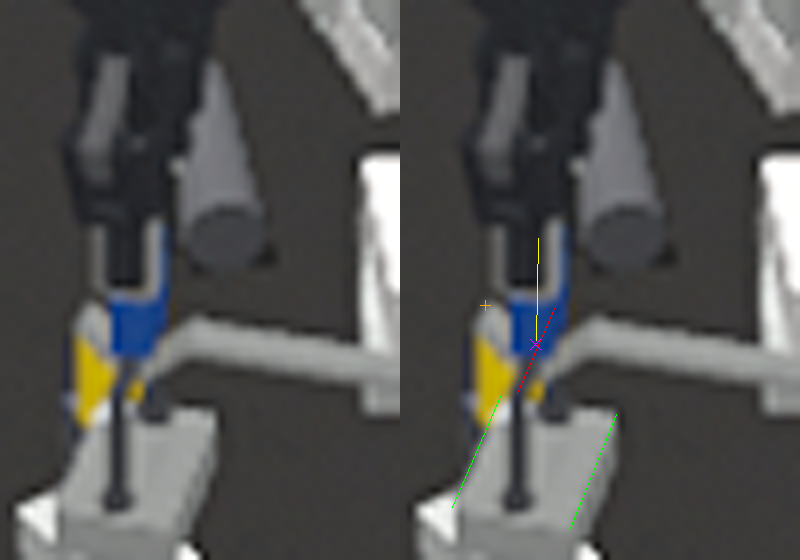

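Request:
{"api": "servo_tool", "payload": {"rows": [[[0, 0, 0.3, 0, 0, 0], [0, 0, 0.3, 0, 0, 0], [0, 0, 0.3, 0, 0, 0], [0, 0, 0.3, 0, 0, 0], [0, 0, 0.3, 0, 0, 0]]]}}

```text
clock: 18.38
position: [0.5101, 0.1025, 0.2047]
tool_rot: [-3.141, -0.0, -0.399]
force: [0.3, 0.2, -3.0]
grip_width: 0.0221
```

```bash
python3 ov.py b7 300 160 50 70 8 .017; python3 fz.py 10
```

```text
t 18.38 pos [0.5101 0.1025 0.2047] yaw -0.399 F [ 0.34  0.25 -3.01] bar-seat scale x,y mm 0.6 0.2 z mm -2.5
F mean [ 1.198  0.292 -3.487  0.062 -0.297  0.011] sd [0.61 0.5  0.48 0.04 0.03 0.04] t 18.925 [0.5101 0.1025 0.205 ]
```

View pics/b7.png

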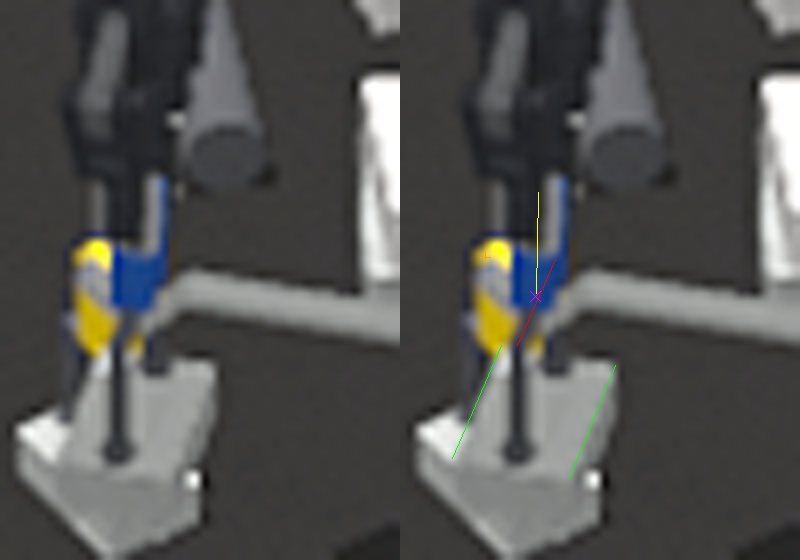

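Request:
{"api": "servo_tool", "payload": {"rows": [[[0.1, 0, 0, 0, 0, 0], [0.1, 0, 0.3, 0, 0, 0], [0, 0, 0.3, 0, 0, 0], [0, 0, 0.3, 0, 0, 0], [0, 0, 0.1, 0, 0, 0]]]}}

```text
clock: 19.55
position: [0.5114, 0.1018, 0.1945]
tool_rot: [3.141, 0.001, -0.399]
force: [-5.3, 2.5, -2.0]
grip_width: 0.0227
```

```bash
python3 fz.py 10
```

```text
F mean [-5.095  2.42  -2.502  0.589  1.238 -0.007] sd [0.27 0.51 0.39 0.03 0.03 0.03] t 20.05 [0.5115 0.1018 0.1946]
```

Request:
{"api": "servo_tool", "payload": {"rows": [[[-0.06, 0, 0, 0, 0, 0], [-0.06, 0, 0, 0, 0, 0], [0, 0, 0, 0, 0, 0]]]}}

```text
clock: 20.42
position: [0.511, 0.1021, 0.1949]
tool_rot: [-3.141, -0.0, -0.399]
force: [-1.7, 1.2, -2.3]
grip_width: 0.0231
```

```bash
python3 fz.py 10
```

```text
F mean [-1.537  0.611 -2.567  0.16   0.411  0.025] sd [0.53 0.59 0.59 0.02 0.06 0.02] t 20.925 [0.5109 0.1021 0.1949]
```

Request:
{"api": "servo_tool", "payload": {"rows": [[[-0.04, 0, 0.3, 0, 0, 0], [0, 0, 0.3, 0, 0, 0], [0, 0, 0.3, 0, 0, 0], [0, 0, 0.3, 0, 0, 0], [0, 0, 0.3, 0, 0, 0]]]}}

```text
clock: 21.55
position: [0.5105, 0.1023, 0.1797]
tool_rot: [-3.141, -0.0, -0.399]
force: [-0.5, -0.6, -1.4]
grip_width: 0.0224
```

```bash
python3 fz.py 12; python3 ov.py b8 300 170 50 70 8 .044
```

```text
F mean [ 0.777 -0.496 -1.211 -0.132 -0.188  0.009] sd [0.41 0.74 0.55 0.04 0.08 0.03] t 22.15 [0.5104 0.1023 0.1799]
t 22.15 pos [0.5104 0.1023 0.1799] yaw -0.399 F [ 0.26  0.19 -1.02] bar-seat scale x,y mm 0.9 0.2 z mm -0.3
```

View pics/b8.png

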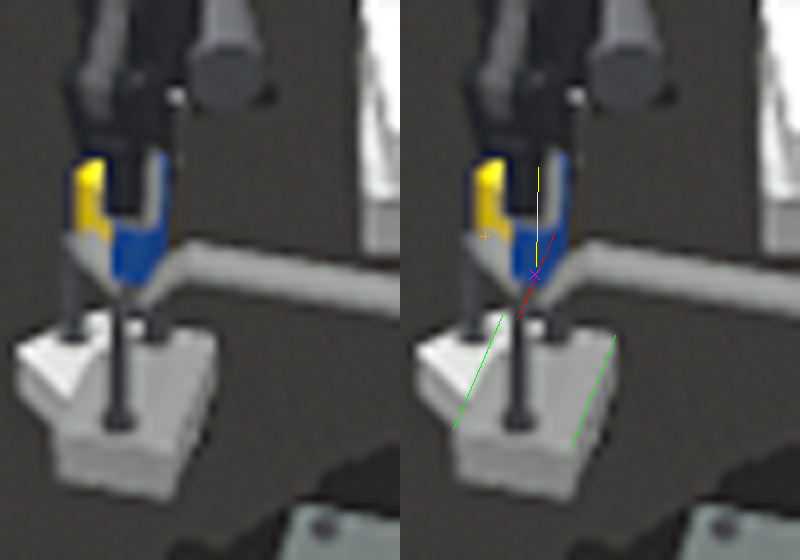

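Request:
{"api": "servo_tool", "payload": {"rows": [[[0.02, 0, 0.3, 0, 0, 0], [0, 0, 0.3, 0, 0, 0], [0, 0, 0.3, 0, 0, 0], [0, 0, 0.1, 0, 0, 0], [0, 0, 0, 0, 0, 0]]]}}

```text
clock: 22.82
position: [0.5106, 0.1022, 0.1698]
tool_rot: [3.142, 0.0, -0.399]
force: [0.5, -0.6, -0.0]
grip_width: 0.0225
```

```bash
python3 fz.py 40
```

```text
F mean [-0.053 -0.131 -0.269 -0.039  0.004  0.007] sd [0.45 0.42 0.54 0.03 0.03 0.03] t 24.825 [0.5106 0.1022 0.1699]
```

Request:
{"api": "servo_tool", "payload": {"rows": [[[0, 0, 0.15, 0, 0, 0], [0, 0, 0.05, 0, 0, 0], [0, 0, 0, 0, 0, 0]]], "squeeze": 20}}

```text
clock: 25.2
position: [0.5106, 0.1022, 0.1679]
tool_rot: [3.142, 0.0, -0.399]
force: [0.0, -0.0, 1.2]
grip_width: 0.0226
```

```bash
python3 fz.py 40
```

```text
F mean [ 0.011 -0.095 -0.063 -0.025 -0.008  0.007] sd [0.54 0.53 0.49 0.03 0.03 0.03] t 27.2 [0.5106 0.1022 0.1679]
```

Request:
{"api": "servo_tool", "payload": {"rows": [[[0, 0, 0, 0, 0, 0], [0, 0, 0, 0, 0, 0]]], "grip": -0.47}}

```text
clock: 27.45
position: [0.5106, 0.1022, 0.1679]
tool_rot: [-3.142, -0.0, -0.399]
force: [-0.5, -0.2, 0.1]
grip_width: 0.0228
```

Request:
{"api": "servo_tool", "payload": {"rows": [[[0, 0, 0, 0, 0, 0], [0, 0, 0, 0, 0, 0]]], "grip": -0.44}}

```text
clock: 27.7
position: [0.5106, 0.1022, 0.1679]
tool_rot: [-3.142, -0.0, -0.399]
force: [1.0, -0.4, 0.4]
grip_width: 0.0239
```

Request:
{"api": "servo_tool", "payload": {"rows": [[[0, 0, 0, 0, 0, 0], [0, 0, 0, 0, 0, 0]]], "grip": -0.41}}

```text
clock: 27.95
position: [0.5106, 0.1022, 0.1679]
tool_rot: [-3.142, -0.0, -0.399]
force: [0.3, -0.4, -0.1]
grip_width: 0.0251
```

Request:
{"api": "servo_tool", "payload": {"rows": [[[0, 0, 0, 0, 0, 0], [0, 0, 0, 0, 0, 0]]], "grip": -0.36}}

```text
clock: 28.2
position: [0.5106, 0.1022, 0.1679]
tool_rot: [-3.142, 0.0, -0.399]
force: [-0.5, 0.5, 0.5]
grip_width: 0.0274
```

```bash
python3 fz.py 10; python3 ov.py b9 300 170 50 70 8 .056
```

```text
F mean [ 0.153 -0.186  0.195  0.008 -0.002  0.009] sd [0.56 0.43 0.53 0.04 0.03 0.04] t 28.7 [0.5106 0.1022 0.1679]
t 28.7 pos [0.5106 0.1022 0.1679] yaw -0.399 F [ 1.25 -0.78 -0.24] bar-seat scale x,y mm 1.1 0.2 z mm -0.3
```

View pics/b9.png

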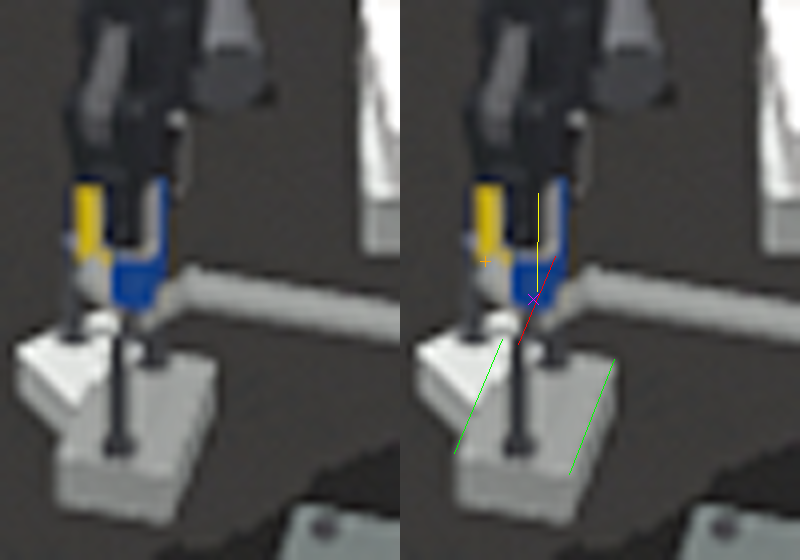

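Request:
{"api": "servo_tool", "payload": {"rows": [[[0, 0, 0, 0, 0, 0], [0, 0, 0, 0, 0, 0], [0, 0, 0, 0, 0, 0]]], "grip": 0.1}}

```text
clock: 29.12
position: [0.5106, 0.1022, 0.1679]
tool_rot: [3.142, 0.0, -0.399]
force: [-0.5, 0.0, -0.2]
grip_width: 0.0467
```

Request:
{"api": "servo_tool", "payload": {"rows": [[[0, 0, -0.5, 0, 0, 0], [0, 0, -1, 0, 0, 0], [0, 0, -2, 0, 0, 0], [0, 0, -3, 0, 0, 0], [0, 0, -3, 0, 0, 0]]]}}

```text
clock: 29.75
position: [0.5105, 0.1023, 0.2646]
tool_rot: [-3.141, -0.0, -0.399]
force: [-0.5, 0.1, 0.4]
grip_width: 0.0468
```

```bash
python3 zoom.py c1 300 150 250 170 60 90 1.1 2>/dev/null
```

```text
29.75 [0.5105 0.1023 0.2646] [-3.141 -0.    -0.399] [-0.51  0.1   0.38] 0.0468
```

View pics/c1.png

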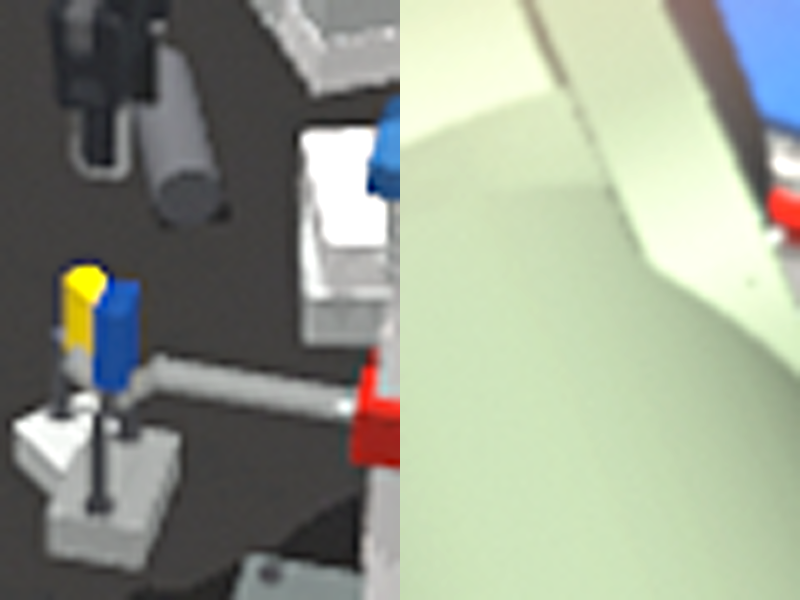

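Block hangs on its own: blue grip at side px(318,199), eye in the hook valley. Now I move away to the readout button with the fingers shut.

Request:
{"api": "servo_tool", "payload": {"rows": [[[0, 3.5, -0.5, 0, 0, 0], [0, 4.5, 0, 0, 0, 0], [0, 4.5, 0, 0, 0, 0], [0, 0, 0, 0, 0, 0]]], "grip": -1}}

```text
clock: 30.35
position: [0.461, -0.0158, 0.2682]
tool_rot: [3.141, -0.0, -0.403]
force: [-0.8, 1.8, 0.6]
grip_width: -0.0001
```

```bash
python3 -c "
from h import *
go(.580,-.2815,.18,-.4)"
```

```text
t 30.35 pos [ 0.461  -0.0158  0.2682] rot [ 3.141 -0.    -0.403] F [-0.76  1.81  0.64] w -0.0001 q [ 0.11  0.18 -0.24  1.91  0.05  1.06 -2.12]
need cm tool xyz 21.37 19.77 8.82 turn z deg -0.17
```

Request:
{"api": "servo_tool", "payload": {"rows": [[[3.0, 3.6, 0, 0, 0, 0], [3.4, 3.6, 0, 0, 0, 0], [3.7, 3.3, 0, 0, 0, 0], [3.7, 3.3, 0, 0, 0, 0], [3.7, 3.3, 0, 0, 0, 0]]]}}

```text
clock: 30.98
position: [0.558, -0.2392, 0.2678]
tool_rot: [-3.141, 0.0, -0.398]
force: [0.6, 1.0, 0.7]
grip_width: -0.0001
```

Request:
{"api": "servo_tool", "payload": {"rows": [[[2.9, 1.9, 2, 0, 0, 0], [0, 0, 3, 0, 0, 0], [0, 0, 3, 0, 0, 0], [0, 0, 0, 0, 0, 0]]]}}

```text
clock: 31.48
position: [0.5756, -0.2662, 0.186]
tool_rot: [-3.141, 0.004, -0.398]
force: [0.4, 0.5, 0.2]
grip_width: 0.0
```

```bash
python3 -c "
from h import *
go(.580,-.2815,.12,-.4)"; python3 zoom.py d1 320 260 390 170 100 150 1.3 2>/dev/null
```

```text
t 31.48 pos [ 0.5756 -0.2662  0.186 ] rot [-3.141  0.004 -0.398] F [0.37 0.46 0.15] w 0.0 q [ 0.41  0.55 -0.1   1.58  0.06  1.02 -1.68]
need cm tool xyz 1.0 1.24 6.6 turn z deg 0.11
31.475 [ 0.5756 -0.2662  0.186 ] [-3.141  0.004 -0.398] [0.37 0.46 0.15] 0.0
```

View pics/d1.png

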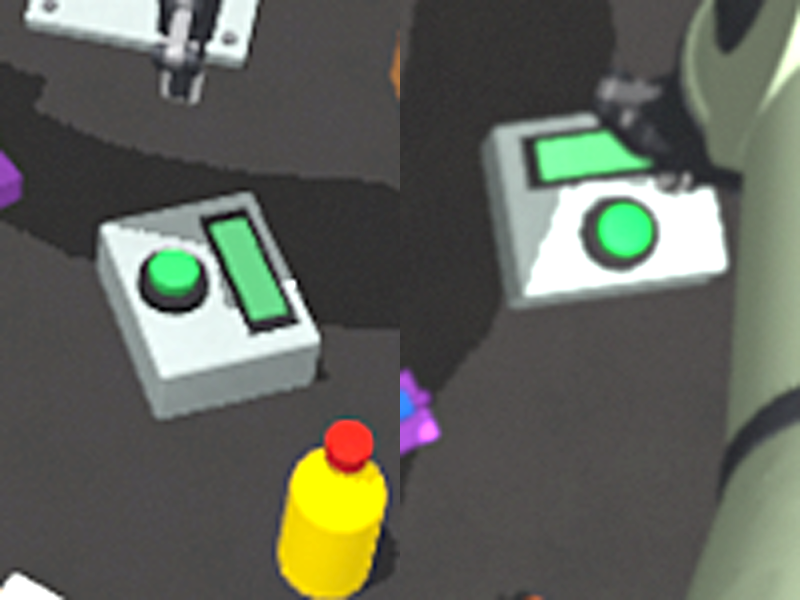

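Request:
{"api": "servo_tool", "payload": {"rows": [[[0.5, 0.6, 2, 0, 0, 0], [0.5, 0.6, 2, 0, 0, 0], [0, 0, 2.5, 0, 0, 0], [0, 0, 0, 0, 0, 0]]]}}

```text
clock: 32.08
position: [0.5797, -0.2821, 0.1206]
tool_rot: [3.142, 0.004, -0.399]
force: [0.2, 0.1, 0.1]
grip_width: -0.0004
```

```bash
python3 - <<'E'
from h import *
d=pickle.load(open("d1.pkl","rb"));S,T=d["side"],d["top"]
for z in(0,.02,.03): print(z,P(S,[.5756,-.2662,.186+z]),P(T,[.5756,-.2662,.186+z]))
E
python3 zoom.py d2 330 270 400 190 60 90 1.3 2>/dev/null
```

```text
0 [[363.33716746 292.59772375]] [[452.55968005 218.43380084]]
0.02 [[363.91515936 287.12498399]] [[454.92669909 216.41356095]]
0.03 [[364.2087256  284.34534015]] [[456.14468852 215.37401256]]
32.075 [ 0.5797 -0.2821  0.1206] [ 3.142  0.004 -0.399] [0.21 0.05 0.14] -0.0004
```

View pics/d2.png

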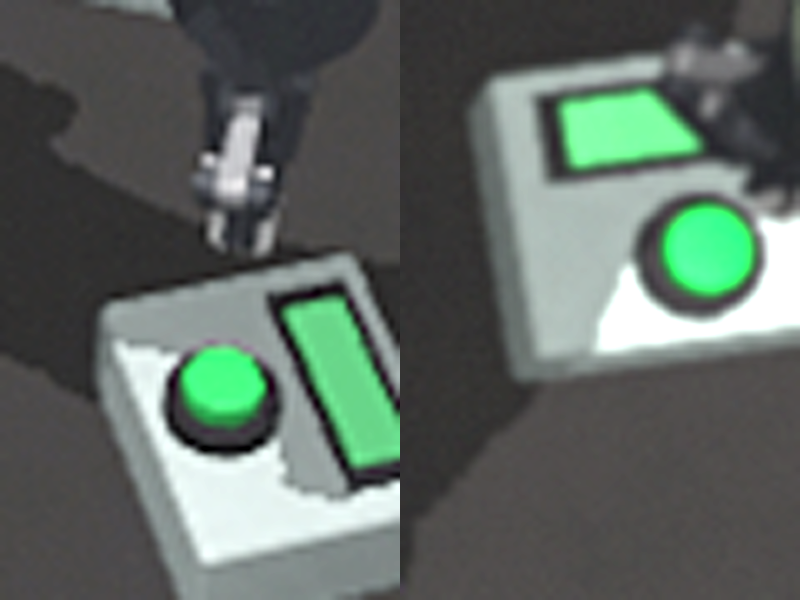

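Request:
{"api": "servo_tool", "payload": {"rows": [[[0, 0, 2, 0, 0, 0], [0, 0, 2, 0, 0, 0], [0, 0, 1.5, 0, 0, 0], [0, 0, 1, 0, 0, 0], [0, 0, 0, 0, 0, 0]]]}}

```text
clock: 32.8
position: [0.5805, -0.2821, 0.0573]
tool_rot: [3.142, 0.001, -0.399]
force: [0.1, 0.5, 0.0]
grip_width: -0.0001
```

```bash
python3 zoom.py d3 330 270 400 190 60 90 1.3 2>/dev/null; python3 fz.py 4
```

```text
32.8 [ 0.5805 -0.2821  0.0573] [ 3.142e+00  1.000e-03 -3.990e-01] [0.06 0.47 0.  ] -0.0001
F mean [ 0.004  0.389  0.297  0.033 -0.017 -0.005] sd [0.2  0.31 0.45 0.02 0.03 0.01] t 33.1 [ 0.5811 -0.2823  0.0584]
```

View pics/d3.png

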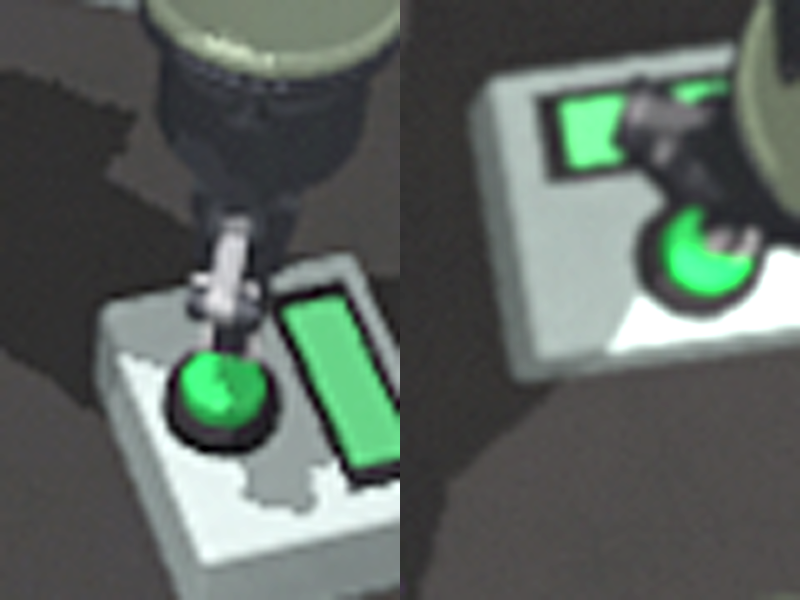

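Request:
{"api": "servo_tool", "payload": {"rows": [[[0, 0, 0.5, 0, 0, 0], [0, 0, 0.4, 0, 0, 0], [0, 0, 0.2, 0, 0, 0], [0, 0, 0.2, 0, 0, 0], [0, 0, 0, 0, 0, 0]]]}}

```text
clock: 33.72
position: [0.5808, -0.2822, 0.0447]
tool_rot: [-3.142, 0.0, -0.399]
force: [-0.1, -1.1, 0.1]
grip_width: -0.0002
```

```bash
python3 fz.py 5
```

```text
F mean [ 0.109 -0.126  0.08   0.002 -0.019  0.005] sd [0.4  0.61 0.72 0.04 0.04 0.03] t 33.975 [ 0.5809 -0.2822  0.045 ]
```

Request:
{"api": "servo_tool", "payload": {"rows": [[[0, 0, 0.2, 0, 0, 0], [0, 0, 0.2, 0, 0, 0], [0, 0, 0.2, 0, 0, 0], [0, 0, 0, 0, 0, 0]]]}}

```text
clock: 34.48
position: [0.5807, -0.2821, 0.0387]
tool_rot: [-3.142, 0.0, -0.399]
force: [0.2, -0.3, -1.1]
grip_width: 0.0001
```

```bash
python3 fz.py 5; python3 zoom.py d4 330 270 400 190 60 90 1.3 2>/dev/null
```

```text
F mean [-0.279  0.007  0.118  0.    -0.012 -0.018] sd [0.54 0.67 0.58 0.02 0.04 0.03] t 34.725 [ 0.5809 -0.2822  0.039 ]
34.725 [ 0.5809 -0.2822  0.039 ] [-3.142 -0.    -0.399] [0.58 0.47 0.94] -0.0
```

View pics/d4.png

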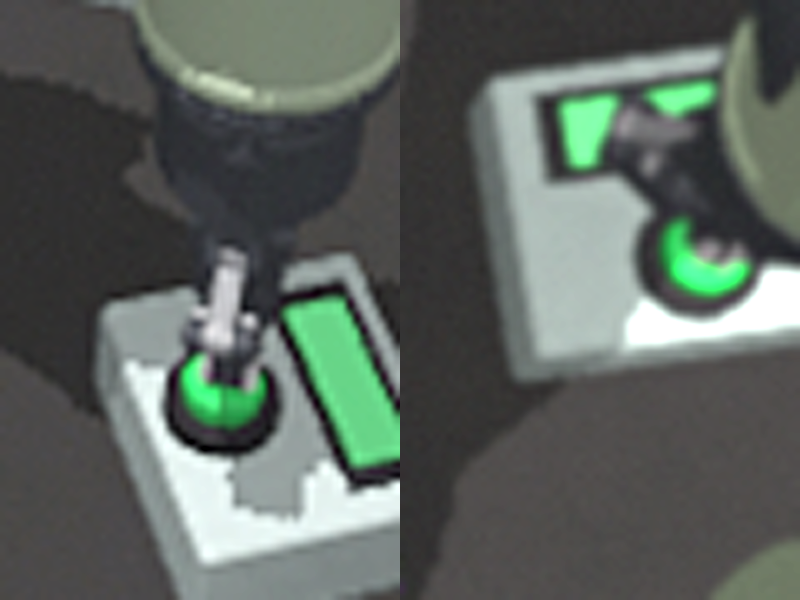

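```bash
python3 - <<'E'
import pickle,cv2,numpy as np
a=pickle.load(open("c1.pkl","rb"))["side"]["image"];b=pickle.load(open("d4.pkl","rb"))["side"]["image"]
cv2.imwrite("pics/d4h.png",np.hstack([cv2.resize(i[170:240,295:365,::-1],(400,400),interpolation=cv2.INTER_CUBIC) for i in(a,b)]))
E
```

```text
(no output)
```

View pics/d4h.png

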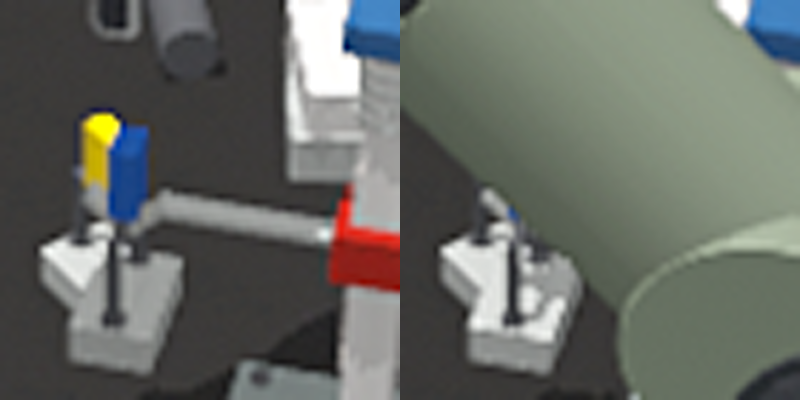

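Request:
{"api": "servo_tool", "payload": {"rows": [[[0, 0, 0.2, 0, 0, 0], [0, 0, 0.2, 0, 0, 0], [0, 0, 0, 0, 0, 0]]]}}

```text
clock: 35.2
position: [0.5809, -0.2822, 0.0348]
tool_rot: [-3.142, 0.0, -0.399]
force: [0.2, 0.2, 1.8]
grip_width: -0.0004
```

```bash
python3 fz.py 5
```

```text
F mean [-0.176  0.     1.806  0.003  0.043 -0.011] sd [0.22 0.32 0.62 0.03 0.02 0.02] t 35.45 [ 0.5809 -0.2822  0.035 ]
```

Request:
{"api": "servo_tool", "payload": {"rows": [[[0, 0, 0.2, 0, 0, 0], [0, 0, 0.2, 0, 0, 0], [0, 0, 0, 0, 0, 0]]]}}

```text
clock: 35.83
position: [0.5809, -0.2822, 0.0308]
tool_rot: [3.142, 0.0, -0.399]
force: [-0.4, 0.4, 3.8]
grip_width: 0.0002
```

```bash
python3 fz.py 5
```

```text
F mean [-0.534 -0.015  3.915  0.035  0.091 -0.005] sd [0.36 0.49 0.21 0.03 0.04 0.02] t 36.075 [ 0.5809 -0.2822  0.031 ]
```

Request:
{"api": "servo_tool", "payload": {"rows": [[[0, 0, 0.15, 0, 0, 0], [0, 0, 0.15, 0, 0, 0], [0, 0, 0, 0, 0, 0], [0, 0, 0, 0, 0, 0]]]}}

```text
clock: 36.58
position: [0.5811, -0.2823, 0.0293]
tool_rot: [3.142, -0.001, -0.399]
force: [-7.8, 4.3, 28.0]
grip_width: 0.0003
```

```bash
python3 fz.py 6; python3 zoom.py d5 330 270 400 190 60 90 1.3 2>/dev/null
```

```text
F mean [-8.4430e+00  3.4590e+00  2.7415e+01  8.3900e-01  1.8450e+00 -3.0000e-03] sd [0.41 0.46 0.55 0.03 0.02 0.02] t 36.875 [ 0.581  -0.2823  0.0293]
36.875 [ 0.581  -0.2823  0.0293] [ 3.142e+00 -1.000e-03 -3.990e-01] [-9.07  2.88 26.51] -0.0001
```

View pics/d5.png

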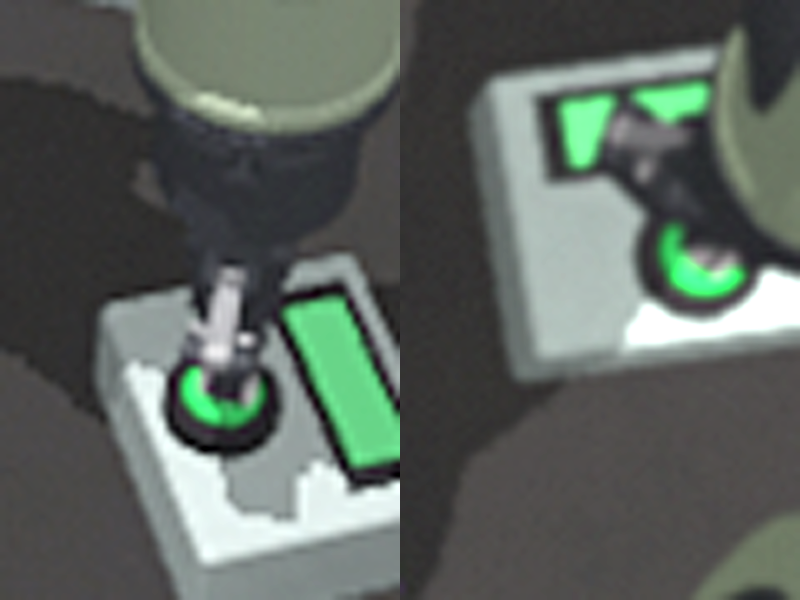

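The button is bottomed out (27 N at the stop, green face level with its ring). Now rise well clear.

Request:
{"api": "servo_tool", "payload": {"rows": [[[0, 0, -0.5, 0, 0, 0], [0, 0, -1.5, 0, 0, 0], [0, 0, -3, 0, 0, 0], [0, 0, -3, 0, 0, 0], [0, 0, -3, 0, 0, 0]]]}}

```text
clock: 37.6
position: [0.5807, -0.2821, 0.1393]
tool_rot: [-3.142, 0.0, -0.399]
force: [-0.1, -0.1, 0.8]
grip_width: -0.0002
```

Request:
{"api": "servo_tool", "payload": {"rows": [[[0, 0, -2, 0, 0, 0], [-2, 3, 0, 0, 0, 0], [-2, 3, 0, 0, 0, 0], [-2, 3, 0, 0, 0, 0], [0, 0, 0, 0, 0, 0]]]}}

```text
clock: 38.22
position: [0.4882, -0.3439, 0.1586]
tool_rot: [3.14, 0.0, -0.403]
force: [1.2, -0.3, -0.0]
grip_width: -0.0
```

```bash
python3 fz.py 5; python3 - <<'E'
from h import *
import cv2
from workcell import bot
f=bot.grab_frame("side");t=bot.grab_frame("top");i=f["image"][:,:,::-1]
cv2.imwrite("pics/e1.png",np.vstack([np.hstack([cv2.resize(i[170:240,295:365],(400,400),interpolation=cv2.INTER_CUBIC),cv2.resize(i[295:365,335:405],(400,400),interpolation=cv2.INTER_CUBIC)])]))
cv2.imwrite("pics/e1t.png",t["image"][:,:,::-1])
E
```

```text
F mean [ 0.288  0.243 -0.155  0.042  0.004  0.001] sd [0.37 0.84 0.7  0.03 0.03 0.03] t 38.475 [ 0.4914 -0.3411  0.158 ]
```

View pics/e1.png

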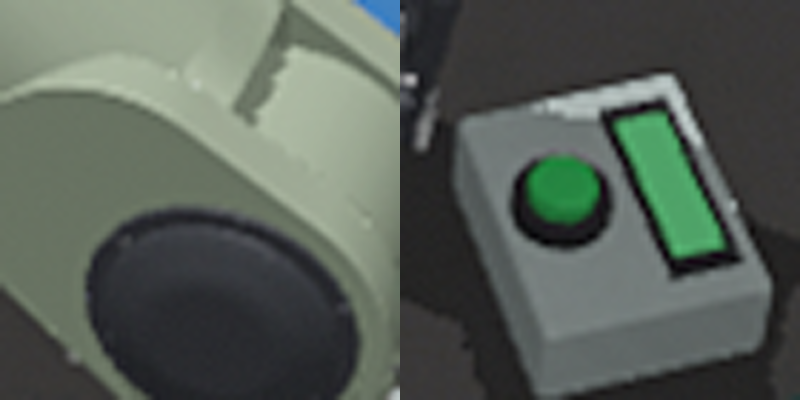

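View pics/e1t.png

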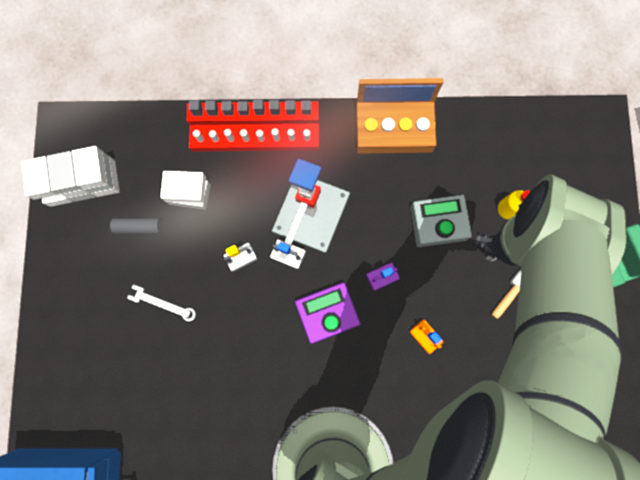

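Request:
{"api": "servo_tool", "payload": {"rows": [[[0, 0, -3, 0, 0, 0], [0, 0, -3, 0, 0, 0], [0, 0, 0, 0, 0, 0], [0, 0, 0, 0, 0, 0]]]}}

```text
clock: 39.08
position: [0.4906, -0.3415, 0.2174]
tool_rot: [-3.141, 0.001, -0.398]
force: [-0.6, 0.4, -0.3]
grip_width: 0.0
```

```bash
python3 - <<'E'
from workcell import bot
import cv2,numpy as np,pickle
t=bot.grab_frame("top");s=bot.grab_frame("side")
a=t["image"];b=pickle.load(open("f0.pkl","rb"))["top"]["image"]
z=lambda i,x,y:cv2.resize(i[y:y+60,x:x+80,::-1],(400,300),interpolation=cv2.INTER_CUBIC)
cv2.imwrite("pics/e2.png",np.vstack([np.hstack([z(b,220,220),z(a,220,220)]),np.hstack([z(b,480,180),z(a,480,180)])]))
o=bot.observe();print(o["clock"],o["force"].round(2),o["qd"].round(3),o["position"])
E
```

```text
39.175 [-0.35  0.26  0.28] [ 0.002  0.002  0.001 -0.002  0.     0.002  0.001] [ 0.49037763 -0.34148164  0.2170308 ]
```

View pics/e2.png

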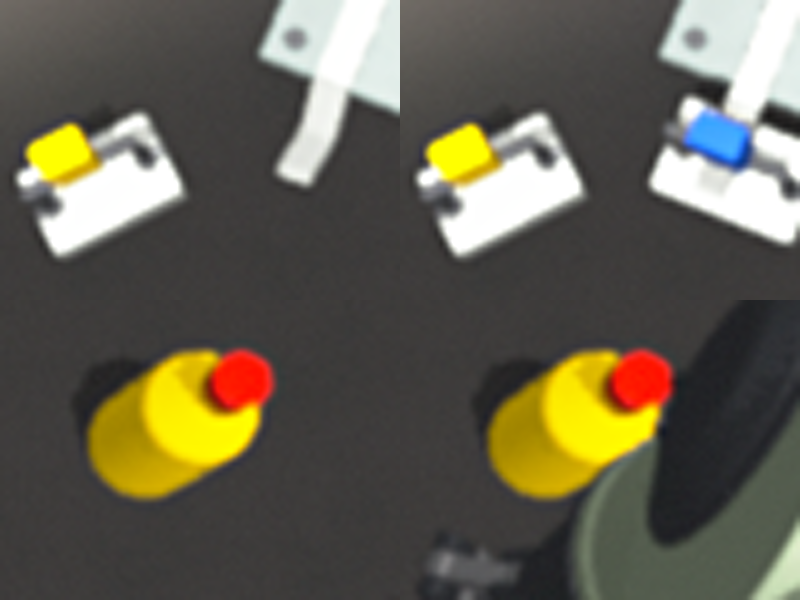

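The block hangs by its eye at top px ~(364,247), and the yellow-gripped block and the oil bottle have not moved. Handing in.

```bash
python3 -c "
from workcell import bot
print(bot.job_done())"
```

```text
the job is handed in; nothing more can be done
None
```

I hung the steel block with the blue grip on the scale hook, let it go hanging on its own, pressed the green button fully down and let it come back up. I then handed the job in at about 39 s; no verdict was reported.

- **Hanging:** The block weighs about 5.45 N (0.56 kg). I lowered it until the hand carried about 0.06 N, then opened the fingers in small steps. Hook speed can't be read directly, but no force step or bob showed when I let go.
- **Button:** It gave about 4 N on the way down, then 27 N at the stop. The last side picture shows it up again.
- **Last checks:** In the top picture the block hangs in the hook, and the yellow-gripped block and oil bottle have not moved. The spanner, bar and stacked blocks looked in place at normal size. The brush was partly hidden by the arm, so I checked only the part that shows. The arm was clear, with the wrist force at about zero.
- **What went wrong on the way:** The real fingertips sit about 27 mm higher than the reported tool position would suggest. My first grasp therefore closed on nothing above the grip, without touching the block. I corrected for this by eye, using the pictures. During hooking, a 1.5 mm sideways nudge pressed the hook's side with about 5.6 N; I backed it off straight away.

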